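# Put returned conveyor spares back into bins and carton lane

### The job

Put the returned spares away: the belt segment, the steel sleeve and the bearing block each go into the free front bay of the red bin that already holds its kind, flat on the floor and the same way up as they are now. The two cartons go into the sloped roller lane, so that the long one rests lengthwise down against the stop and the short one right behind it. Do not knock over the oil bottle.

Things in the scene. Friction and masses are not known exactly. Their poses are not given: they have to be found in the camera images.
- belt_part_mid (a point): White plastic conveyor-belt segment lying flat: 80 (x) x 50 (y) x 14 (z) mm plate with hinge knuckles along both long edges, about 60 g. The point is its centre, half-way up; z up, x along its length. Grasp it across the 50 mm.
- sleeve_part_mid (a point): Plain steel sleeve (short tube) standing upright: outer diameter 40 mm, 50 mm tall, about 200 g. The point is its centre, half-way up; z is the tube axis, up.
- bearing_part_mid (a point): Dark cast pillow-block bearing standing on its foot: foot 76 (x) x 30 (y) x 14 mm, with a round 48 mm housing, 30 mm thick in y, on its middle; 54 mm tall in all, about 350 g. The point is its centre, half-way up (27 mm above its underside); z up, x along the foot. Grasp the housing across the 30 mm.
- long_carton_mid (a point): Long closed cardboard carton: 96 (x) x 56 (y) x 60 (z) mm, about 300 g. The point is its centre, half-way up; x along its length, z up. Grasp it across the 56 mm, in its upper half.
- short_carton_mid (a point): Short closed cardboard carton: 60 (x) x 56 (y) x 60 (z) mm, about 200 g, the same in width and height as the long one. The point is its centre, half-way up; x along its 60 mm length, z up. Grasp it across the 56 mm, in its upper half.
- belt_bin: Fixed red bin 188 (x) x 148 (y) mm. Origin: centre of underside; x from front lip to back (away from robot, up to 6 deg off), z up. Floor, walls 4 mm thick; sides 45 mm high, front lip 25, divider 35, back 55. Free front bay 110 (x) x 140 mm inside, centre x = -35, y = 0 mm. Stock behind the divider, up to 60 mm high: a pile of the white belt segments.
- sleeve_bin: Fixed red bin 188 (x) x 148 (y) mm. Origin: centre of underside; x from front lip to back (away from robot, up to 6 deg off), z up. Floor, walls 4 mm thick; sides 45 mm high, front lip 25, divider 35, back 55. Free front bay 110 (x) x 140 mm inside, centre x = -35, y = 0 mm. Stock behind the divider, up to 60 mm high: three steel sleeves.
- bearing_bin: Fixed red bin 188 (x) x 148 (y) mm. Origin: centre of underside; x from front lip to back (away from robot, up to 6 deg off), z up. Floor, walls 4 mm thick; sides 45 mm high, front lip 25, divider 35, back 55. Free front bay 110 (x) x 140 mm inside, centre x = -35, y = 0 mm. Stock behind the divider, up to 60 mm high: two pillow-block bearings.
- lane: Fixed lane of free rollers, falls 12 deg to +x (away from robot, up to 6 deg off). Origin: bench height, mid-line; z up. Roller tops 100 mm up at high near end (x -95 mm), 42 mm at stop plate (x 179). 80 mm between rails, which stand 10 mm above rollers. Load at x -35 (tops 87 mm up), lengthwise: cartons roll down alone in 2 s. At rest: long centre x 138, z 81; short x 62, z 97 mm.
- oil_mid (a point): Grey plastic oil bottle with a black cap standing to the robot's left: 52 mm diameter, 140 mm tall. A bystander. The point is its centre, half-way up; z up.
Not all that is in view belongs to the job. Leave any blue or turquoise look-alike of the part that bears long_carton_mid alone.

How it is judged:
By the outcome, as a careful person would: the job done as asked, in the order asked, and still so for the second after the job is handed in, with the robot touching nothing.
It also fails if it takes over 120 s, if anything falls off the work surface, if the arm or the gripper's body presses on something with over 40 N, if the wrist force passes 120 N, or if a joint passes its speed limit or range.

### The arm

A 6-joint arm with a two-finger parallel gripper is mounted at the origin on the work surface. World frame = base frame: x ahead of the robot, y to its left, z up, the work surface at z = 0. Lengths are in m, angles in degrees, forces in N, time in s.
With the tool pointing down it reaches from about 0.35 to 0.725 m from the base axis. Payload 6 kg.
Tool frame: the origin (TCP) lies midway between the tips of the shut fingers; the grasp point (between the pads) lies 19 mm behind it (robot.grip_depth is the distance from the TCP to the grasp point, in m); z points along the fingers, x is the direction in which the jaws open and shut, and the axes are right-handed (so a half turn about z gives the same grasp; the last joint's range is limited). The gripper opens to 85 mm and grips with 20 to 120 N. Pads are 22 mm wide; open, the fingers measure 114 mm over their backs; the gripper's body (76 mm by 85 mm) begins 54 mm behind the grasp point. The pads swing forward as they close: fully open they stand 13 mm farther back than shut.
Start: joints at [96.125, 2.303, 4.859, 0, -92.561, -19.12], TCP at [0.135, 0.585, 0.231] pointing down, gripper open.
Joint ranges: [-146.85, 146.85], [-73.84, 115.35], [-62.03, 85.46], [-188.31, 113.3], [-161.28, -10.13], [-171.36, 171.36]. Speed limits (degrees/s): [147.25, 147.25, 172.46, 180, 180, 180].

### API

Orientations are given as a 3x3 rotation matrix whose columns are the frame's x, y, z axes.
In Python, from cell import sensors, eyes, workorder, robot gives the robot as it stands. The module is installed in compiled form; this text tells all that it offers.
- The arm moves only by the shell command python3 -m creep 'ROWS' [FORCE]. ROWS is a JSON object of lists of equal length, an entry for each row: "delta_rot": the turn, a rotation vector about the tool's x, y, z in degrees, a list of three; "linear": the shift along the tool's x, y, z in mm, a list of three; "gripper": the opening, from 0 (shut) to 1 (fully open). In form: {"delta_rot": [[rx, ry, rz], ...], "linear": [[dx, dy, dz], ...], "gripper": [gripper, ...]}. A call has 1 to 8 rows; each row is the pose to reach, as a shift and turn from the pose commanded when the call began, along the tool's axes at that moment; what a row does not reach only later rows make up. A row lasts 1/12 s, in which the tool goes at most 41.7 mm and 7.16 degrees, less where a joint would pass 70% of its speed; a pose out of reach is approached as far as the arm can. A call with a gripper value outside its range is refused whole. The fingers move at their own pace and stop on an object; FORCE is the grip in N (left out, the last holds). Time passes only in rows, so rows that repeat a pose let the fingers close. It gives the time, the measured TCP pose, the force and the opening at its end, in the units of the state.
- sensors.get_obs(): the state, without advancing time (a new reading comes with each control period).
- eyes.grab_frame(name): name is "scene" or "top"; returns a dict with "color" (480x640x3 uint8, blue, green, red), "intrinsics" (3x3 intrinsics, pixels), "position" and "orientation" of the camera in the world. Camera axes: x right, y down, z forward; pixel columns grow to the right and rows downward; lengths in m; the calibration is good to about 2 mm. A picture is of the moment at which its call begins. There is no depth.
- workorder.finish_job(): hands the job in, once; it reports no verdict.
Trained networks look in a picture, given as the dict that the camera call returned (one of the last four; its "shot" number tells which), for a name from the list of things; names that differ only in an ending like _2 or _b are one class to them, and where a whole thing is asked for, a point or a joint stands for the part that bears it (a point fixed in the world has none). Each returns a list of dicts, best first, with "p" (0 to 1); they miss things now and then, are a little off and sometimes report something else, mostly with a low value. They report only what shows in the picture. A call takes as long as a camera call. They do not tell look-alikes from the thing itself.
- eyes.search_frame(name, picture): "extent" ([left, top, right, bottom] in pixels, round what is visible of it).
- eyes.spot_point(name, picture): "xy" ([column, row] in pixels: a listed point, or the origin of a listed thing).
The state is a dict: "time_s": time; "joint_pos": joint angles; "joint_velocities": joint speeds; "joint_torque": joint torques, N m; "eef_pos": TCP position; "eef_rot": TCP orientation; "ft_force": force on the tool from outside, world axes, zero at the start; "moment": the same for the moment, N m; "width": opening from 0.0 (shut) to 1.0 (fully open).
Only numpy, scipy, OpenCV 4.12 (cv2) and the standard library are available. Lean on these libraries where they do the work, as an engineer would, in place of code of your own. Each camera call takes 0.05 s, during which the arm holds its last target.

## Working session

There is one attempt and no reset: what is moved stays moved. The work goes in short steps, Python scripts to look and compute and a shell command to move; the robot and the scene stay as the last step left them, time stands still between calls to the robot, and variables do not carry over. Pictures are saved under pics/ and viewed, and the job is handed in when it is done.

```bash
mkdir -p pics; ls
python3 - <<'E'
from cell import sensors, eyes, workorder, robot
import cv2
o=sensors.get_obs(); print(o); print([a for a in dir(robot) if a[0]!='_'], robot.grip_depth)
for n in("scene","top"):
    f=eyes.grab_frame(n); cv2.imwrite(f"pics/{n}0.png",f["color"]); print(n,f["intrinsics"],f["position"],f["orientation"],f["shot"])
E
```

```text
pics
{'time_s': 0.0, 'joint_pos': array([ 9.61252765e+01,  2.33927676e+00,  4.80065167e+00, -2.59445019e-02,
       -9.25613794e+01, -1.91192521e+01]), 'joint_velocities': array([-0.06366179,  0.06903688,  0.11928634, -0.06551687,  0.06982285,
        0.05916431]), 'joint_torque': array([-1.97822533e-04, -3.68197560e+01,  3.47420061e+01,  6.93226576e+00,
       -5.19464520e-03, -2.10927862e-07]), 'eef_pos': array([0.13476308, 0.58432794, 0.23025877]), 'eef_rot': array([[-2.24829031e-01, -9.74398192e-01, -2.63541851e-04],
       [-9.74396570e-01,  2.24829140e-01, -1.78371534e-03],
       [ 1.79730089e-03, -1.44236717e-04, -9.99998374e-01]]), 'ft_force': array([-0.01600723,  0.17374475, -0.01413201]), 'moment': array([ 0.00555908, -0.00209647, -0.03059608]), 'width': 1.0012492854083601}
['MotionError', 'grip_depth'] 0.0187
scene [[505.76843773   0.         318.87603957]
 [  0.         505.76843773 243.72507743]
 [  0.           0.           1.        ]] [ 0.92637012 -0.59658406  0.74915517] [[ 0.7914174   0.38982712 -0.47084319]
 [ 0.61114109 -0.48840775  0.62286791]
 [ 0.01284734 -0.78070013 -0.62477377]] 1
top [[534.65494067   0.         321.67699053]
 [  0.         534.65494067 233.1512788 ]
 [  0.           0.           1.        ]] [0.08826867 0.11398494 1.55772295] [[ 6.29518538e-03 -9.80022574e-01  1.98786631e-01]
 [-9.99979983e-01 -6.04330214e-03  1.87380235e-03]
 [-6.35040934e-04 -1.98794448e-01 -9.80041001e-01]] 2
```

View pics/scene0.png

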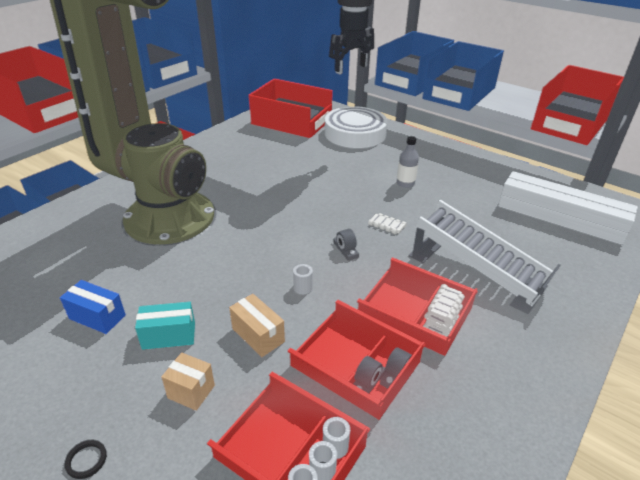

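View pics/top0.png

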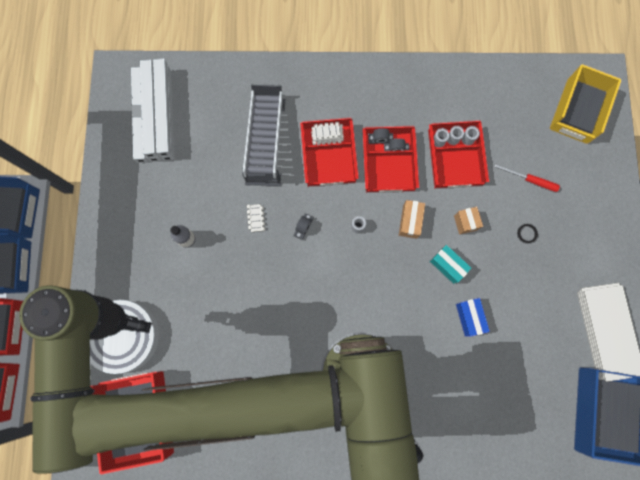

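```bash
cat > h.py <<'E'
from cell import sensors, eyes, workorder, robot
import cv2, numpy as np
np.set_printoptions(precision=4,suppress=True)
def ray(f,uv):
    d=np.linalg.inv(f["intrinsics"])@np.array([uv[0],uv[1],1.]); return np.asarray(f["position"]),np.asarray(f["orientation"])@d
def at_z(f,uv,z):
    p,d=ray(f,uv); return p+d*(z-p[2])/d[2]
def proj(f,P):
    c=np.asarray(f["orientation"]).T@(np.asarray(P)-f["position"]); q=f["intrinsics"]@c; return q[:2]/q[2]
def tri(fa,ua,fb,ub):
    p,d=ray(fa,ua);q,e=ray(fb,ub)
    s=np.linalg.lstsq(np.c_[d,-e],q-p,rcond=None)[0]; a=p+s[0]*d;b=q+s[1]*e
    return (a+b)/2,np.linalg.norm(a-b)
E
python3 - <<'E'
from h import *
fs={n:eyes.grab_frame(n) for n in("scene","top")}
Z=dict(belt_part_mid=.007,sleeve_part_mid=.025,bearing_part_mid=.027,long_carton_mid=.03,short_carton_mid=.03,belt_bin=0,sleeve_bin=0,bearing_bin=0,lane=0,oil_mid=.07)
for k,z in Z.items():
    for n,f in fs.items():
        print(k,n,[(np.round(r["p"],2),np.round(r["xy"]),at_z(f,r["xy"],z)[:2]) for r in eyes.spot_point(k,f)][:4])
print(eyes.search_frame("long_carton_mid",fs["scene"]),eyes.search_frame("long_carton_mid",fs["top"]))
E
```

```text
belt_part_mid scene [(np.float64(0.77), array([387., 226.]), array([0.4547, 0.3032])), (np.float64(0.24), array([258., 325.]), array([ 0.4297, -0.1315]))]
belt_part_mid top [(np.float64(0.91), array([257., 218.]), array([0.4486, 0.3098]))]
sleeve_part_mid scene [(np.float64(0.58), array([305., 280.]), array([0.4323, 0.0121]))]
sleeve_part_mid top [(np.float64(0.55), array([359., 225.]), array([0.4236, 0.0084]))]
bearing_part_mid scene [(np.float64(0.7), array([347., 243.]), array([0.4311, 0.1658]))]
bearing_part_mid top [(np.float64(0.83), array([304., 223.]), array([0.4285, 0.1698]))]
long_carton_mid scene [(np.float64(0.9), array([258., 323.]), array([ 0.4408, -0.1428])), (np.float64(0.85), array([ 94., 305.]), array([ 0.1572, -0.3081])), (np.float64(0.6), array([167., 325.]), array([ 0.3107, -0.2529])), (np.float64(0.22), array([454., 264.]), array([0.657 , 0.2492]))]
long_carton_mid top [(np.float64(0.69), array([452., 264.]), array([ 0.3106, -0.2601])), (np.float64(0.66), array([474., 317.]), array([ 0.1585, -0.3146])), (np.float64(0.57), array([407., 219.]), array([ 0.4408, -0.
[... 750 characters left out ...]
, array([0.6565, 0.2988]))]
lane top [(np.float64(0.98), array([263., 155.]), array([0.6487, 0.2986])), (np.float64(0.24), array([305., 224.]), array([0.4333, 0.1678]))]
oil_mid scene [(np.float64(0.62), array([410., 162.]), array([0.3912, 0.5167]))]
oil_mid top [(np.float64(0.97), array([180., 233.]), array([0.3868, 0.5191]))]
[{'extent': [136.1, 303.2, 193.0, 349.4], 'p': 0.96}, {'extent': [61.5, 281.6, 125.4, 335.2], 'p': 0.8}, {'extent': [226.8, 293.5, 283.9, 355.5], 'p': 0.69}] [{'extent': [431.7, 246.0, 472.2, 288.2], 'p': 0.88}, {'extent': [454.4, 300.3, 488.9, 336.8], 'p': 0.79}, {'extent': [396.2, 200.6, 428.2, 240.0], 'p': 0.65}, {'extent': [453.3, 210.1, 484.1, 233.5], 'p': 0.31}]
```

Run:
```python
from h import *
s=cv2.imread("pics/scene0.png");t=cv2.imread("pics/top0.png")
def crop(im,x0,y0,x1,y1,k):return cv2.resize(im[y0:y1,x0:x1],None,fx=k,fy=k,interpolation=cv2.INTER_CUBIC)
cv2.imwrite("pics/t_a.png",crop(t,235,80,495,260,3))
cv2.imwrite("pics/s_a.png",crop(s,140,190,420,410,2.8))
cv2.imwrite("pics/s_b.png",crop(s,210,195,560,480,2.1))
```

```text
(no output)
```

View pics/t_a.png

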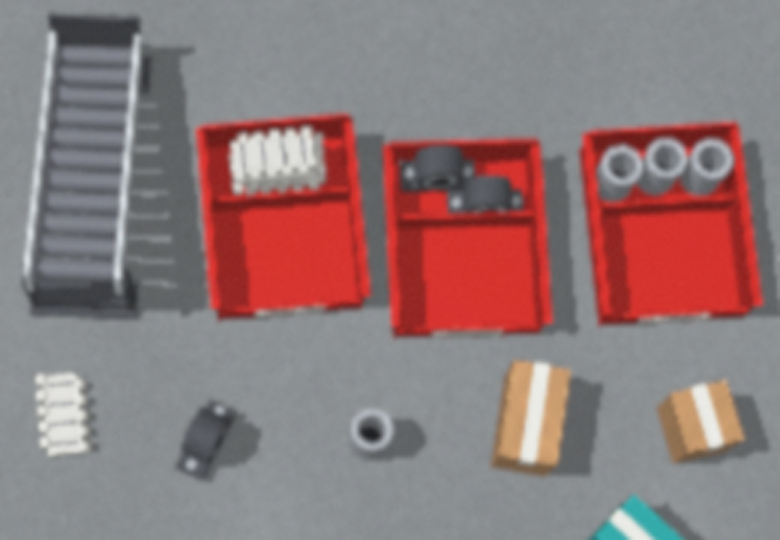

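View pics/s_a.png

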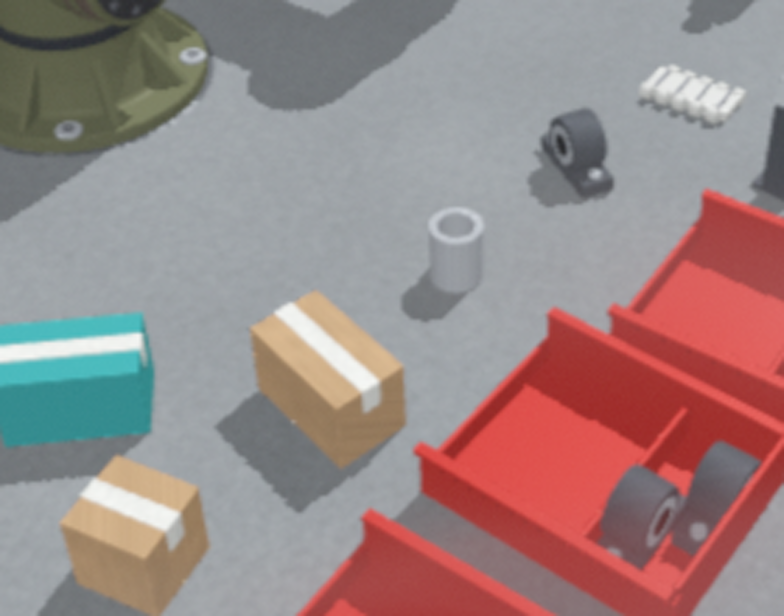

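View pics/s_b.png

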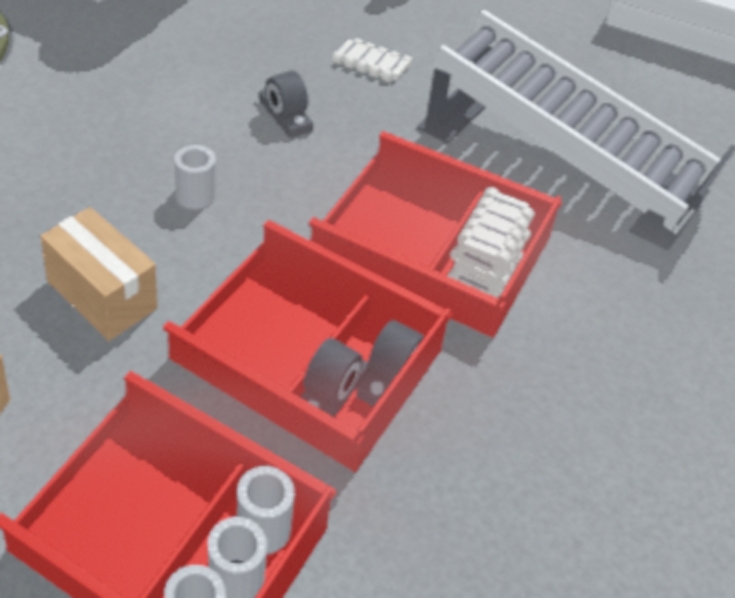

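```bash
cat > fit.py <<'E'
from h import *
from scipy.optimize import minimize
def box(cx,cy,z0,lx,ly,h): return np.array([[cx+a*lx/2,cy+b*ly/2,z] for a in(-1,1) for b in(-1,1) for z in(z0,z0+h)])
def cyl(r,z0,h,n=24):
    a=np.linspace(0,2*np.pi,n,endpoint=False); return np.array([[r*np.cos(t),r*np.sin(t),z] for t in a for z in(z0,z0+h)])
def ycyl(r,zc,th,n=24):
    a=np.linspace(0,2*np.pi,n,endpoint=False); return np.array([[r*np.cos(t),y,zc+r*np.sin(t)] for t in a for y in(-th/2,th/2)])
M=dict(belt=[box(0,0,0,.08,.05,.014)],sleeve=[cyl(.02,0,.05)],bearing=[box(0,0,0,.076,.03,.014),ycyl(.024,.03,.03)],
 long=[box(0,0,0,.096,.056,.06)],short=[box(0,0,0,.06,.056,.06)],
 bin=[box(0,0,0,.188,.148,.004),box(0,.072,0,.188,.004,.045),box(0,-.072,0,.188,.004,.045),box(-.092,0,0,.004,.148,.025),box(.092,0,0,.004,.148,.055),box(.022,0,0,.004,.148,.035)])
STOCK=[box(.057,0,.004,.066,.14,.06)]
K=4
def world(P,q,z=0):
    c,s=np.cos(q[2]),np.sin(q[2]); return np.c_[q[0]+c*P[:,0]-s*P[:,1],q[1]+s*P[:,0]+c*P[:,1],P[:,2]+z]
def rend(f,pieces,q,r,z=0):
    x0,y0,x1,y1=r; m=np.zeros(((y1-y0)*K,(x1-x0)*K),np.uint8)
    for P in pieces:
        uv=np.array([proj(f,p) for p in world(P,q,z)]); uv=((uv+.5-[x0,y0])*K*16).astype(np.int32)
        cv2.fillConvexPoly(m,cv2.convexHull(uv),255,shift=4)
    return m>0
def mask(im,kind):
    h,s,v=[c.astype(int) for c in cv2.split(cv2.cvtColor(im,cv2.COLOR_BGR2HSV))]; b,g,r=[c.astype(int) for c in cv2.split(im)]
    if kind=='red': return (s>120)&((h<10)|(h>170))
    if kind=='carton': return (r-b>25)|(v>195)
    if kind=='white': return v>170
    if kind=='dark': return v<90
    if kind=='light': return (v>150)
def fit(fs,name,kind,q0,pad=25,stock=False,z=0,masks=None):
    D=[]
    for f in fs:
        uv=np.array([proj(f,p) for P in M[name] for p in world(P,q0,z)])
        r=[max(0,int(uv[:,0].min())-pad),max(0,int(uv[:,1].min())-pad),min(640,int(uv[:,0].max())+pad),min(480,int(uv[:,1].max())+pad)]
        im=cv2.resize(f["color"][r[1]:r[3],r[0]:r[2]],None,fx=K,fy=K,interpolation=cv2.INTER_CUBIC)
        m=mask(im,kind).astype(np.uint8)
        m=cv2.morphologyEx(m,cv2.MORPH_CLOSE,np.ones((9,9),np.uint8))
        n,l,st,ct=cv2.connectedComponentsWithStats(m); c=(proj(f,[q0[0],q0[1],.0 if stock else .02+z])+.5-r[:2])*K
        areas=[(st[i,4]) - 3*np.hypot(*(ct[i]-c))**2 for i in range(1,n)]
        m=l==1+int(np.argmax(areas)); D.append((f,r,m))
    def cost(q):
        t=0
        for f,r,m in D:
            g=rend(f,M[name],q,r,z); w=np.ones_like(g)
            if stock: w=~rend(f,STOCK,q,r,z)
            t+=(g^m)[w].sum()/(g|m)[w].sum()
        return t/len(D)
    q0=np.array(q0,float); sx=np.array([.01,.01,.15]); best=None
    for d in (0,.2,-.2):
        R=minimize(lambda u:cost(q0+u*sx),[0,0,d/.15],method='Nelder-Mead',options=dict(initial_simplex=np.array([[0,0,d/.15]]*4)+np.array([[0,0,0],[1,0,0],[0,1,0],[0,0,1]]),xatol=.01,fatol=1e-5))
        if best is None or R.fun<best.fun: best=R
    q=q0+best.x*sx
    return q,best.fun
def overlay(f,name,q,z=0,im=None):
    im=f["color"].copy() if im is None else im
    for P in M[name]:
        uv=np.array([proj(f,p) for p in world(P,q,z)])
        cv2.polylines(im,[cv2.convexHull((uv*16).astype(np.int32))],True,(255,0,255),1,cv2.LINE_AA,4)
    return im
E
python3 - <<'E'
from fit import *
fs=[eyes.grab_frame("scene"),eyes.grab_frame("top")]
ims=[f["color"].copy() for f in fs]
J=[("belt","white",(.452,.306,0),0),("sleeve","light",(.428,.01,0),0),("bearing","dark",(.43,.168,-.4),0),("long","carton",(.44,-.138,-.1),0),("short","carton",(.4385,-.3,.2),0),("bin","red",(.645,.13,0.05),1),("bin","red",(.63,-.08,0),1),("bin","red",(.648,-.293,0.05),1)]
for n,k,q0,s in J:
    q,c=fit(fs,n,k,q0,stock=bool(s))
    one=[fit([f],n,k,q,stock=bool(s)) for f in fs]
    print(n,q[:2],np.degrees(q[2]).round(1),round(c,3),*[(a[:2],np.degrees(a[2]).round(1),round(b,3)) for a,b in one])
    for f,im in zip(fs,ims): overlay(f,n,q,im=im)
cv2.imwrite("pics/ov_s.png",cv2.resize(ims[0][190:480,140:540],None,fx=2,fy=2));cv2.imwrite("pics/ov_t.png",cv2.resize(ims[1][80:260,235:495],None,fx=3,fy=3))
E
```

```text
belt [0.4499 0.3183] 7.7 0.373 (array([0.4456, 0.3225]), np.float64(6.5), np.float64(0.584)) (array([0.4502, 0.318 ]), np.float64(7.0), np.float64(0.154))
sleeve [0.434  0.0104] 9.8 0.705 (array([ 0.5068, -0.0179]), np.float64(-68.7), np.float64(0.885)) (array([0.434 , 0.0104]), np.float64(9.8), np.float64(0.512))
bearing [0.4261 0.1677] -32.5 0.654 (array([0.4257, 0.1653]), np.float64(-38.4), np.float64(0.726)) (array([0.4222, 0.1695]), np.float64(-22.4), np.float64(0.557))
long [ 0.442  -0.1458] -10.1 0.037 (array([ 0.4406, -0.1454]), np.float64(-10.4), np.float64(0.04)) (array([ 0.4431, -0.146 ]), np.float64(-9.9), np.float64(0.022))
short [ 0.4392 -0.3109] 14.1 0.048 (array([ 0.4378, -0.3115]), np.float64(14.2), np.float64(0.044)) (array([ 0.4401, -0.3105]), np.float64(13.9), np.float64(0.026))
bin [0.6539 0.0962] 7.2 0.287 (array([0.6508, 0.0171]), np.float64(0.3), np.float64(0.454)) (array([0.6555, 0.0976]), np.float64(8.1), np.float64(0.102))
bin [ 0.6307 -0.0844] 2.7 0.277 (array([ 0.6265, -0.0846]), np.float64(2.1), np.float64(0.453)) (array([ 0.6332, -0.0859]), np.float64(3.7), np.float64(0.072))
bin [ 0.6454 -0.2902] 4.0 0.052 (array([ 0.6443, -0.2876]), np.float64(5.0), np.float64(0.038)) (array([ 0.649, -0.291]), np.float64(5.0), np.float64(0.041))
```

View pics/ov_s.png

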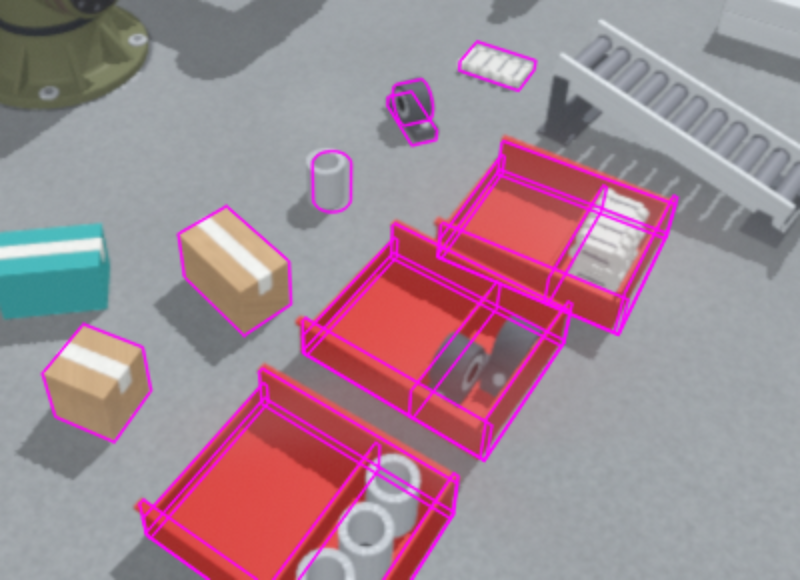

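View pics/ov_t.png

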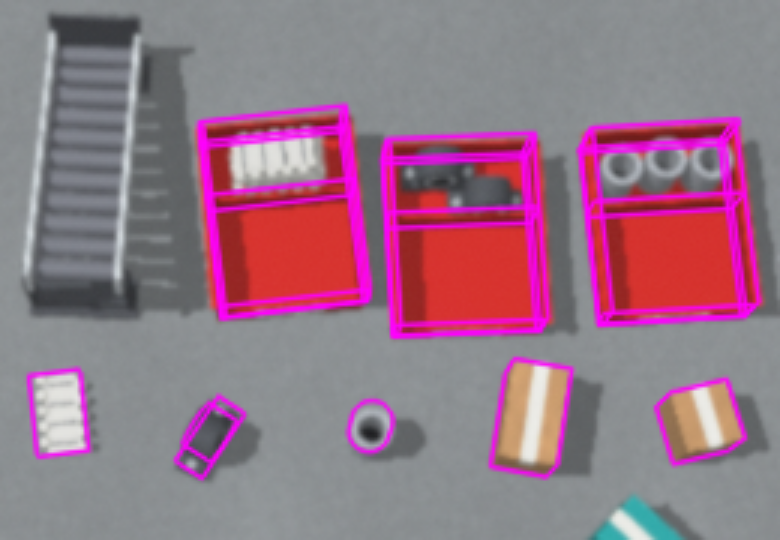

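Run:
```python
from fit import *
fs=[eyes.grab_frame("scene"),eyes.grab_frame("top")]
rows=[]
W=[[(365,205,410,240),(240,195,275,240)],[(285,258,320,300),(342,205,378,243)],[(328,222,364,264),(286,205,322,245)]]
for w in W:
    t=[]
    for f,r in zip(fs,w):
        im=cv2.resize(f["color"][r[1]:r[3],r[0]:r[2]],None,fx=6,fy=6,interpolation=cv2.INTER_CUBIC)
        t.append(cv2.copyMakeBorder(im,0,270-im.shape[0],0,270-im.shape[1],cv2.BORDER_CONSTANT))
        v=im.max(2); print(r,np.percentile(v,[5,25,50,75,90,97]))
    rows.append(cv2.vconcat(t))
cv2.imwrite("pics/parts.png",cv2.hconcat(rows))
```

```text
(365, 205, 410, 240) [146. 168. 169. 181. 220. 233.]
(240, 195, 275, 240) [137. 146. 147. 172. 217. 227.]
(285, 258, 320, 300) [123. 158. 167. 170. 174. 201.]
(342, 205, 378, 243) [101. 144. 147. 148. 151. 176.]
(328, 222, 364, 264) [ 85. 113. 141. 167. 168. 170.]
(286, 205, 322, 245) [ 81. 104. 144. 147. 149. 151.]
```

View pics/parts.png

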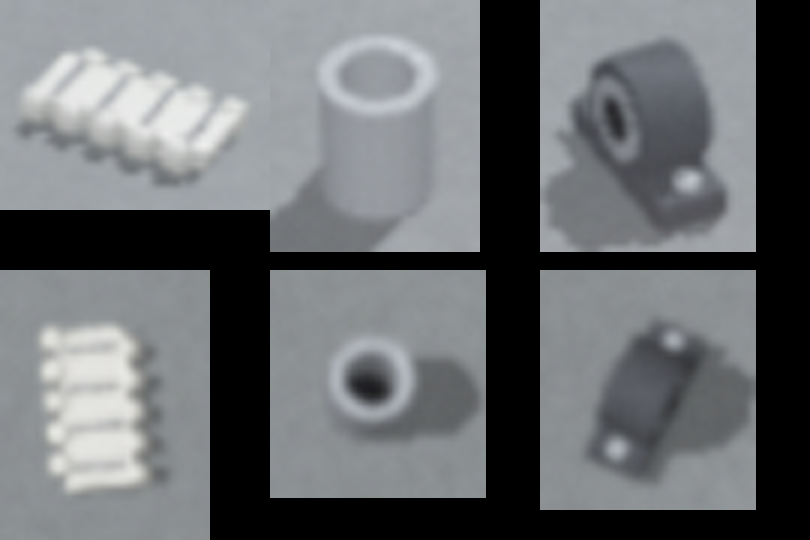

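Run:
```python
import fit
from fit import *
fs=[eyes.grab_frame("scene"),eyes.grab_frame("top")]
s,t=fs
print("sleeve",tri(s,(302.6,270.2),t,(358.4,223.1)),at_z(s,(302.6,270.2),.05),at_z(t,(358.4,223.1),.05))
a=at_z(t,(307.8,216.3),.016);b=at_z(t,(298.4,234.6),.016);c=at_z(s,(352.3,251.6),.016)
print("bolts",a,b,"scene",c,"mid",(a+b)/2,np.degrees(np.arctan2(*(a-b)[1::-1])),np.linalg.norm(a-b))
old=fit.mask
def mk(im,kind):
    if kind=='bw':
        m=(im.max(2)>195).astype(np.uint8)
        n,l,st,_=cv2.connectedComponentsWithStats(m); i=1+np.argmax(st[1:,4]); p=cv2.findNonZero((l==i).astype(np.uint8)); o=np.zeros_like(m); cv2.fillConvexPoly(o,cv2.convexHull(p),1); return o>0
    return old(im,kind)
fit.mask=mk
for F in (fs,[s],[t]):
    q,c=fit.fit(F,"belt","bw",(.45,.312,.05),pad=12); print("belt",q,np.degrees(q[2]),c)
# bins jointly
B0=np.array([.654,.0965,.1,.632,-.085,.05,.6465,-.290,.07])
def D(f,r):
    im=cv2.resize(f["color"][r[1]:r[3],r[0]:r[2]],None,fx=K,fy=K,interpolation=cv2.INTER_CUBIC)
    return (f,r,mask(im,'red'))
DD=[D(s,[200,245,490,480]),D(t,[290,105,500,205])]
def cost(u,DD=DD):
    q=B0+u*np.array([.01,.01,.1]*3); tot=0
    for f,r,m in DD:
        g=np.zeros_like(m);w=np.ones_like(m)
        for i in range(3):
            g|=rend(f,M['bin'],q[3*i:3*i+3],r); w&=~rend(f,STOCK,q[3*i:3*i+3],r)
        tot+=(g^m)[w].sum()/(g|m)[w].sum()
    return tot/len(DD)
for dd in (DD,DD[:1],DD[1:]):
    x=np.zeros(9)
    for _ in range(2):
        x=minimize(cost,x,args=(dd,),method='Powell',options=dict(xtol=.01,ftol=1e-5,maxiter=6)).x
    q=(B0+x*np.array([.01,.01,.1]*3)).reshape(3,3); q[:,2]=np.degrees(q[:,2]); print(q,cost(x,dd))
```

```text
sleeve (array([0.4251, 0.0111, 0.048 ]), np.float64(0.0008538861326742154)) [0.4268 0.0098 0.05  ] [0.4244 0.011  0.05  ]
bolts [0.4516 0.1583 0.016 ] [0.3962 0.1854 0.016 ] scene [0.4509 0.1591 0.016 ] mid [0.4239 0.1719 0.016 ] -25.978226956114735 0.061662952588792376Traceback (most recent call last):
  File "<stdin>", line 8, in <module>
AttributeError: 'function' object has no attribute 'mask'
```

```bash
cp fit.py fitm.py
cat > binfit.py <<'E'
import fitm
from fitm import *
fs=[eyes.grab_frame("scene"),eyes.grab_frame("top")]
s,t=fs
old=fitm.mask
def mk(im,kind):
    if kind=='bw':
        m=(im.max(2)>195).astype(np.uint8)
        n,l,st,_=cv2.connectedComponentsWithStats(m); i=1+np.argmax(st[1:,4]); p=cv2.findNonZero((l==i).astype(np.uint8)); o=np.zeros_like(m); cv2.fillConvexPoly(o,cv2.convexHull(p),1); return o>0
    return old(im,kind)
fitm.mask=mk
for F in (fs,[s],[t]):
    q,c=fitm.fit(F,"belt","bw",(.45,.312,.05),pad=12); print("belt",q,np.degrees(q[2]),c)
B0=np.array([.654,.0965,.1,.632,-.085,.05,.6465,-.290,.07])
def D(f,r):
    im=cv2.resize(f["color"][r[1]:r[3],r[0]:r[2]],None,fx=K,fy=K,interpolation=cv2.INTER_CUBIC)
    return (f,r,old(im,'red'))
DD=[D(s,[200,245,490,480]),D(t,[290,105,500,205])]
def cost(u,DD=DD):
    q=B0+u*np.array([.01,.01,.1]*3); tot=0
    for f,r,m in DD:
        g=np.zeros_like(m);w=np.ones_like(m)
        for i in range(3):
            g|=rend(f,M['bin'],q[3*i:3*i+3],r); w&=~rend(f,STOCK,q[3*i:3*i+3],r)
        tot+=(g^m)[w].sum()/(g|m)[w].sum()
    return tot/len(DD)
for dd in (DD,DD[:1],DD[1:]):
    x=np.zeros(9)
    for _ in range(2):
        x=minimize(cost,x,args=(dd,),method='Powell',options=dict(xtol=.01,ftol=1e-5,maxiter=6)).x
    q=(B0+x*np.array([.01,.01,.1]*3)).reshape(3,3); q[:,2]=np.degrees(q[:,2]); print(q,cost(x,dd))
cv2.imwrite("pics/lane_t.png",cv2.resize(t["color"][75:195,235:300],None,fx=5,fy=5,interpolation=cv2.INTER_CUBIC))
cv2.imwrite("pics/lane_s.png",cv2.resize(s["color"][190:320,400:570],None,fx=4.5,fy=4.5,interpolation=cv2.INTER_CUBIC))
E
python3 binfit.py
```

```text
belt [0.4486 0.3186 0.0918] 5.2621515400856715 0.2590294712728028
belt [0.4428 0.3276 0.1699] 9.734361210073537 0.3149892204697606
belt [0.4503 0.3165 0.2017] 11.558144209394886 0.18206734534064212
[[ 0.6505  0.1     4.4366]
 [ 0.629  -0.0851  2.1637]
 [ 0.6454 -0.2902  3.9506]] 0.06839525961233708
[[ 0.6483  0.1002  4.2688]
 [ 0.6262 -0.0848  1.8352]
 [ 0.644  -0.2864  5.3125]] 0.039284194313276455
[[ 0.6549  0.0989  7.8488]
 [ 0.6325 -0.0864  3.1599]
 [ 0.6487 -0.291   4.7026]] 0.07197965982816061
```

View pics/lane_t.png

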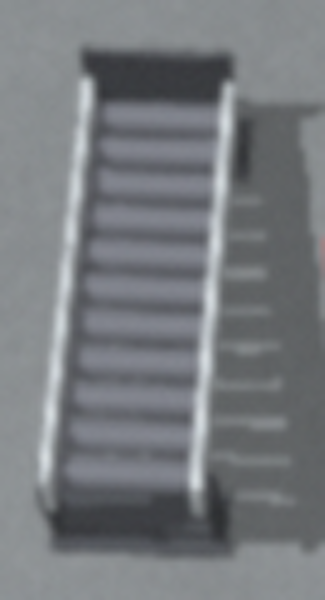

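View pics/lane_s.png

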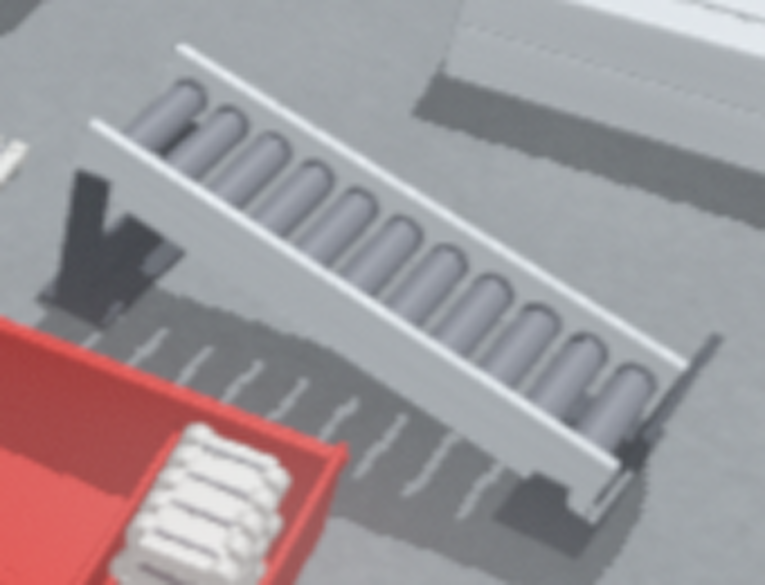

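Run:
```python
from h import *
s=eyes.grab_frame("scene");t=eyes.grab_frame("top")
def T(x,y,ox,oy,k): return (ox+(x+.5)/k-.5,oy+(y+.5)/k-.5)
L={}
for nm,f,ox,oy,k,pts in (("top",t,235,75,5,[(46,500),(88,85),(197,510),(229,88)]),("scene",s,400,190,4.5,[(180,46),(685,365),(93,122),(615,465)])):
    w=[at_z(f,T(*p,ox,oy,k),z) for p,z in zip(pts,(.11,.052,.11,.052))]
    print(nm,np.array(w)[:,:2].round(4).tolist(),"mid near",(w[0]+w[2])[:2]/2,"far",(w[1]+w[3])[:2]/2,"yaw",np.degrees(np.arctan2(*((w[1]+w[3]-w[0]-w[2])[1::-1]))))
p=[(42,60),(130,55),(148,215),(62,220)]
w=np.array([at_z(t,T(*q,240,195,6),.012) for q in p])[:,:2];print("belt top",w.tolist(),w.mean(0))
p=[(80,50),(245,100),(190,165),(25,95)]
w=np.array([at_z(s,T(*q,365,205,6),.012) for q in p])[:,:2];print("belt scene",w.tolist(),w.mean(0))
```

```text
top [[0.5494, 0.3379], [0.831, 0.3306], [0.544, 0.2524], [0.8296, 0.2449]] mid near [0.5467 0.2951] far [0.8303 0.2878] yaw -1.4883822203196246
scene [[0.5621, 0.3393], [0.8361, 0.3304], [0.5598, 0.2528], [0.8334, 0.2438]] mid near [0.5609 0.2961] far [0.8348 0.2871] yaw -1.8767216153370876
belt top [[0.48735292081002124, 0.34145337327127395], [0.4901853461436969, 0.2977807703628089], [0.4089898277890468, 0.28658317502686026], [0.40621640544714155, 0.32883258830392714]] [0.4482 0.3137]
belt scene [[0.41138514454881137, 0.3303810738111862], [0.48405317180999813, 0.3427761356778962], [0.48914723028582147, 0.29019390128792977], [0.410992848307959, 0.2887639632967357]] [0.4489 0.313 ]
```

```bash
cat > go.py <<'E'
import sys
from h import *
from scipy.spatial.transform import Rotation as Ro
# go x y z toolx_angle_deg [tilt about tool x deg: positive tilts fingers' ... ]
def go(x,y,z,a,tilt=0):
    o=sensors.get_obs(); p=o["eef_pos"];R=np.array(o["eef_rot"])
    a=np.radians(a); X=np.array([np.cos(a),np.sin(a),0]);Z=np.array([0,0,-1.]);Rt=np.c_[X,np.cross(Z,X),Z]@Ro.from_rotvec([np.radians(tilt),0,0]).as_matrix()
    v=Ro.from_matrix(R.T@Rt).as_rotvec(degrees=True); l=R.T@(np.array([x,y,z])-p)*1000
    print("t",round(o["time_s"],2),"pos",p,"ang",np.degrees(np.arctan2(R[1,0],R[0,0])).round(1),"F",o["ft_force"].round(1),"w",round(o["width"],3))
    print("linear",l.round(1),"rot",v.round(1),"rows",max(np.linalg.norm(l)/41.7,np.linalg.norm(v)/7.16).round(1))
go(*map(float,sys.argv[1:]))
E
python3 go.py .4485 .3133 .15 -82
python3 -c "
import numpy as np
for n,x,y,a in(('belt',.650,.1,4.4),('bear',.629,-.085,2.2),('slv',.6455,-.289,4.5)):
    a=np.radians(a);print(n,x-.035*np.cos(a),y-.035*np.sin(a))"
```

```text
t 1.8 pos [0.1349 0.5846 0.2312] ang -103.0 F [-0.2  0.4  0.1] w 1.001
linear [ 193.8 -366.6   81.3] rot [ -0.  -0. -21.] rows 10.1
belt 0.6151031536720578 0.09731483401556135
bear 0.5940257979256283 -0.08634357331806321
slv 0.6106078933193405 -0.29174606835047456
```

```bash
python3 -m creep '{"delta_rot":[[0,0,-5],[0,0,-10],[0,0,-15],[0,0,-21],[0,0,-21],[0,0,-21],[0,0,-21],[0,0,-21]],"linear":[[19,-37,3],[38,-73,6],[57,-110,12],[77,-146,18],[97,-183,25],[116,-220,33],[136,-257,41],[155,-293,50]],"gripper":[1,1,1,1,1,1,1,1]}' 40; python3 go.py .4485 .3133 .08 -82
```

```text
time_s: 2.47
eef_pos: [0.3845, 0.3683, 0.1823]
eef_rot: [[0.14, -0.99, 0.001], [-0.99, -0.14, 0.001], [-0.001, -0.001, -1.0]]
ft_force: [1.0, 1.2, -0.1]
width: 1.001
t 2.47 pos [0.3845 0.3683 0.1823] ang -82.0 F [ 1.   1.2 -0.1] w 1.001
linear [ 63.5 -55.6 102.3] rot [-0.1  0.1  0. ] rows 3.2
```

```bash
python3 -m creep '{"delta_rot":[[0,0,0],[0,0,0],[0,0,0],[0,0,0],[0,0,0],[0,0,0]],"linear":[[18,-17,25],[36,-35,50],[54,-53,75],[57,-56,102],[57,-56,102],[57,-56,102]],"gripper":[1,1,1,1,1,1]}' 40
python3 - <<'E'
from h import *
s=eyes.grab_frame("scene"); cv2.imwrite("pics/b1.png",cv2.resize(s["color"][150:300,300:500],None,fx=4,fy=4))
E
python3 go.py .4485 .3133 .001 -82
```

```text
time_s: 2.97
eef_pos: [0.4463, 0.3201, 0.0791]
eef_rot: [[0.138, -0.99, -0.002], [-0.99, -0.138, -0.003], [0.002, 0.002, -1.0]]
ft_force: [0.4, 0.3, 0.8]
width: 1.0
t 3.02 pos [0.4469 0.3214 0.0812] ang -82.0 F [-0.3  1.2  1.3] w 0.998
linear [ 8.2 -0.4 80.2] rot [-0.1 -0.   0. ] rows 1.9
```

View pics/b1.png

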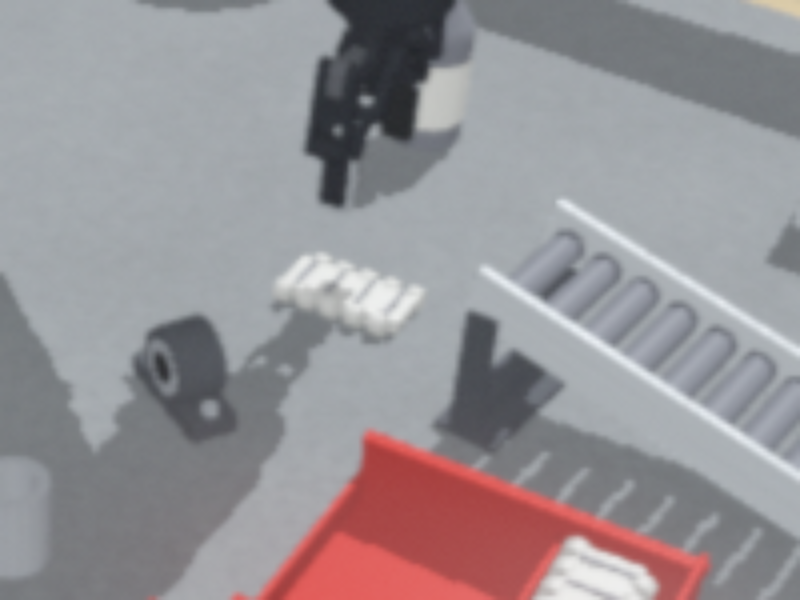

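```bash
python3 -m creep '{"delta_rot":[[0,0,0],[0,0,0],[0,0,0],[0,0,0],[0,0,0],[0,0,0],[0,0,0],[0,0,0]],"linear":[[7.5,0,30],[7.5,0,55],[7.5,0,75],[7.5,0,79],[7.5,0,79],[7.5,0,79],[7.5,0,79],[7.5,0,79]],"gripper":[1,1,1,1,1,0.3,0.3,0.3]}' 40;  python3 -m creep '{"delta_rot":[[0,0,0],[0,0,0]],"linear":[[0,0,0],[0,0,0]],"gripper":[0.3,0.3]}'
python3 - <<'E'
from h import *
s=eyes.grab_frame("scene"); cv2.imwrite("pics/b2.png",cv2.resize(s["color"][150:300,300:500],None,fx=4,fy=4))
E
python3 go.py .4485 .3133 .13 -82
```

```text
time_s: 3.68
eef_pos: [0.4484, 0.3148, 0.0032]
eef_rot: [[0.14, -0.99, 0.002], [-0.99, -0.14, 0.002], [-0.002, -0.003, -1.0]]
ft_force: [-0.7, 0.6, -0.6]
width: 0.604
time_s: 3.85
eef_pos: [0.4486, 0.3148, 0.0033]
eef_rot: [[0.14, -0.99, 0.003], [-0.99, -0.14, 0.002], [-0.002, -0.003, -1.0]]
ft_force: [-2.5, -0.1, 5.8]
width: 0.572
t 3.9 pos [0.4486 0.3148 0.0033] ang -82.0 F [-1.9  0.5  6.8] w 0.567
linear [   1.2   -0.1 -126.7] rot [-0.2  0.1  0. ] rows 3.0
```

View pics/b2.png

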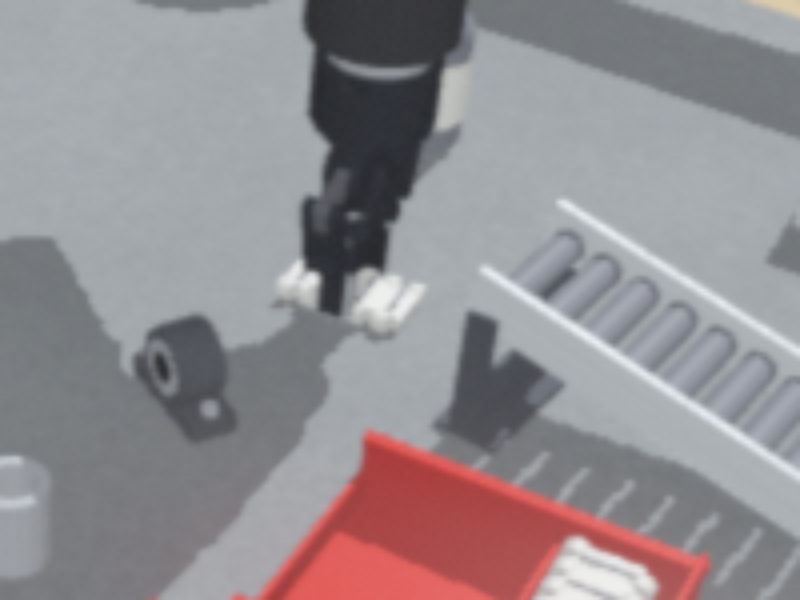

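```bash
python3 -m creep '{"delta_rot":[[0,0,0],[0,0,0],[0,0,0],[0,0,0],[0,0,0],[0,0,0],[0,0,0]],"linear":[[0,0,0],[0,0,-5],[0,0,-30],[0,0,-70],[0,0,-110],[0,0,-127],[0,0,-127]],"gripper":[0.3,0.3,0.3,0.3,0.3,0.3,0.3]}' 50
python3 go.py .615 .0973 .10 -85.6
```

```text
time_s: 4.48
eef_pos: [0.4496, 0.3152, 0.1346]
eef_rot: [[0.139, -0.99, 0.007], [-0.99, -0.139, 0.006], [-0.005, -0.008, -1.0]]
ft_force: [0.8, 0.7, 0.1]
width: 0.566
t 4.48 pos [0.4496 0.3152 0.1346] ang -82.0 F [0.8 0.7 0.1] w 0.566
linear [ 239.  -133.1   34.3] rot [-0.4  0.3  3.6] rows 6.6
```

```bash
python3 -m creep '{"delta_rot":[[0,0,1],[0,0,2],[0,0,3],[0,0,3.6],[0,0,3.6],[0,0,3.6],[0,0,3.6],[0,0,3.6]],"linear":[[34,-19,0],[68,-38,0],[102,-57,0],[136,-76,0],[170,-95,0],[204,-114,0],[239,-133,0],[239,-133,30]],"gripper":[0.3,0.3,0.3,0.3,0.3,0.3,0.3,0.3]}' 
python3 -m creep '{"delta_rot":[[0,0,0],[0,0,0]],"linear":[[0,0,0],[0,0,0]],"gripper":[0.3,0.3]}'
python3 - <<'E'
from h import *
s=eyes.grab_frame("scene"); cv2.imwrite("pics/b3.png",cv2.resize(s["color"][200:380,320:520],None,fx=4,fy=3.3))
s=eyes.grab_frame("top"); cv2.imwrite("pics/b3t.png",cv2.resize(s["color"][100:250,260:460],None,fx=4,fy=4))
E
python3 go.py .615 .0973 .01 -85.6
```

```text
time_s: 5.15
eef_pos: [0.6182, 0.0904, 0.1037]
eef_rot: [[0.072, -0.997, 0.01], [-0.997, -0.072, 0.0], [0.001, -0.01, -1.0]]
ft_force: [0.1, 1.4, 1.0]
width: 0.563
time_s: 5.32
eef_pos: [0.6113, 0.0945, 0.0957]
eef_rot: [[0.076, -0.997, -0.005], [-0.997, -0.076, -0.002], [0.001, 0.005, -1.0]]
ft_force: [0.7, 0.7, 0.4]
width: 0.566
t 5.42 pos [0.6127 0.096  0.0991] ang -85.5 F [-0.6 -0.7  0.1] w 0.564
linear [-1.2 -2.3 89.1] rot [-0.  -0.   0.1] rows 2.1
```

View pics/b3.png

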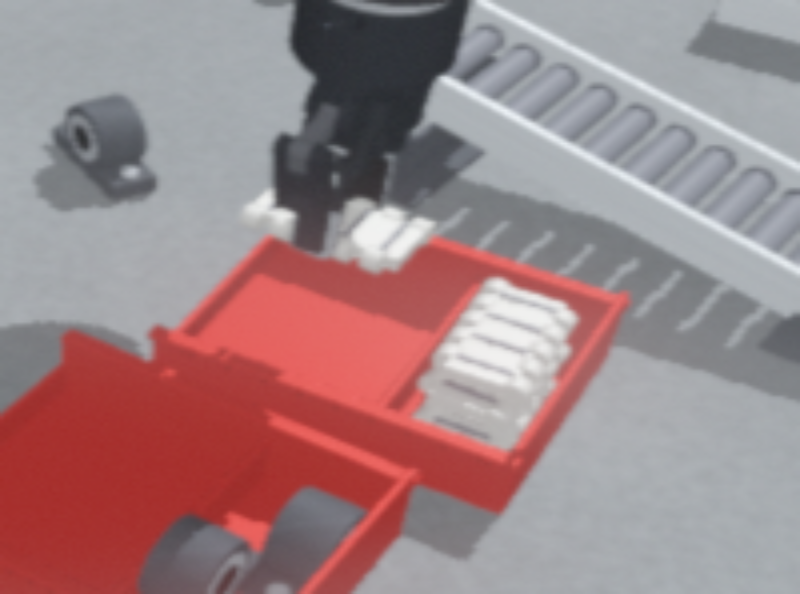

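View pics/b3t.png

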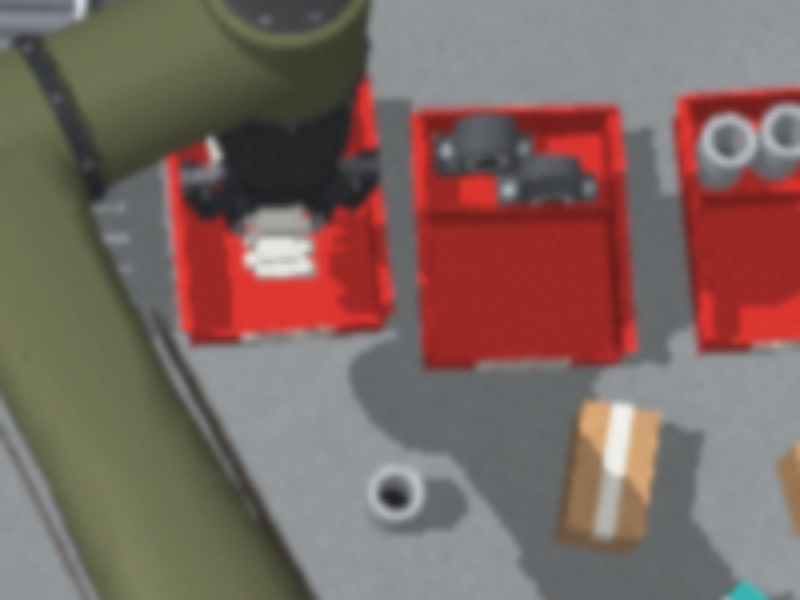

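```bash
python3 -m creep '{"delta_rot":[[0,0,0],[0,0,0],[0,0,0],[0,0,0],[0,0,0],[0,0,0],[0,0,0]],"linear":[[-1,-2,25],[-1,-2,50],[-1,-2,70],[-1,-2,82],[-1,-2,89],[-1,-2,89],[-1,-2,89]],"gripper":[0.3,0.3,0.3,0.3,0.3,0.3,0.3]}' 
python3 go.py .615 .0973 .0075 -85.6
```

```text
time_s: 6.0
eef_pos: [0.6153, 0.0972, 0.0105]
eef_rot: [[0.078, -0.997, 0.002], [-0.997, -0.078, 0.0], [0.0, -0.002, -1.0]]
ft_force: [1.1, -0.7, -0.4]
width: 0.564
t 6.0 pos [0.6153 0.0972 0.0105] ang -85.5 F [ 1.1 -0.7 -0.4] w 0.564
linear [-0.2  0.3  3. ] rot [-0.1 -0.   0.1] rows 0.1
```

```bash
python3 -m creep '{"delta_rot":[[0,0,0],[0,0,0],[0,0,0],[0,0,0],[0,0,0],[0,0,0],[0,0,0],[0,0,0]],"linear":[[0,0,2.5],[0,0,2.5],[0,0,2.5],[0,0,2.5],[0,0,2.5],[0,0,0],[0,0,-20],[0,0,-50]],"gripper":[0.3,0.3,0.8,0.8,0.8,0.8,0.8,0.8]}' 
python3 go.py .53 .05 .15 -90
```

```text
time_s: 6.67
eef_pos: [0.6124, 0.096, 0.0562]
eef_rot: [[0.076, -0.997, -0.006], [-0.997, -0.076, -0.002], [0.002, 0.006, -1.0]]
ft_force: [0.1, -0.5, -0.3]
width: 0.803
t 6.67 pos [0.6124 0.096  0.0562] ang -85.6 F [ 0.1 -0.5 -0.3] w 0.803
linear [ 39.7  86.3 -93.2] rot [ 0.4 -0.1  4.4] rows 3.2
```

```bash
python3 -m creep '{"delta_rot":[[0,0,0],[0,0,0],[0,0,0],[0,0,0],[0,0,0],[0,0,0],[0,0,0],[0,0,0]],"linear":[[0,0,-40],[0,0,-75],[5,25,-93],[20,60,-93],[36,90,-93],[52,120,-93],[68,150,-93],[75,165,-93]],"gripper":[0.8,0.8,0.8,0.8,0.8,0.8,0.9,0.9]}'
python3 - <<'E'
from h import *
s=eyes.grab_frame("scene"); cv2.imwrite("pics/b4.png",cv2.resize(s["color"][200:380,320:520],None,fx=4,fy=3.3))
E
python3 go.py .4255 .0105 .10 -85.6
```

```text
time_s: 7.33
eef_pos: [0.4538, 0.0077, 0.1528]
eef_rot: [[0.076, -0.997, 0.001], [-0.997, -0.076, 0.0], [-0.0, -0.001, -1.0]]
ft_force: [-0.4, 0.7, 0.6]
width: 0.904
t 7.38 pos [0.4531 0.0073 0.1533] ang -85.6 F [ 1.4 -0.4  1.6] w 0.902
linear [-5.3 27.4 53.2] rot [-0.1  0.  -0. ] rows 1.4
```

View pics/b4.png

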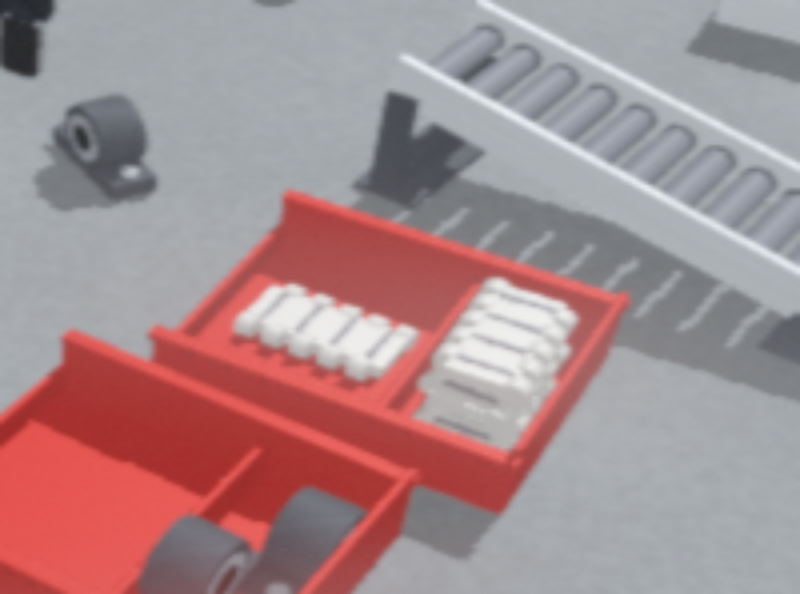

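The belt segment lies flat, centred in the belt bin's front bay (crop ≈ (325,330)). Now the sleeve.

```bash
python3 -m creep '{"delta_rot":[[0,0,0],[0,0,0],[0,0,0],[0,0,0],[0,0,0],[0,0,0]],"linear":[[-2,13,20],[-5,27,53],[-5,27,53],[-5,27,53],[-5,27,53],[-5,27,53]],"gripper":[1,1,1,1,1,1]}' 
python3 go.py .4255 .0105 .014 -85.6
```

```text
time_s: 7.88
eef_pos: [0.4303, 0.0125, 0.1017]
eef_rot: [[0.077, -0.997, 0.004], [-0.997, -0.077, 0.001], [-0.0, -0.004, -1.0]]
ft_force: [0.3, -0.3, -0.8]
width: 0.997
t 7.88 pos [0.4303 0.0125 0.1017] ang -85.6 F [ 0.3 -0.3 -0.8] w 0.997
linear [ 1.6  5.3 87.7] rot [-0.2  0.   0. ] rows 2.1
```

```bash
python3 -m creep '{"delta_rot":[[0,0,0],[0,0,0],[0,0,0],[0,0,0],[0,0,0],[0,0,0],[0,0,0],[0,0,0]],"linear":[[1,4,30],[1,4,60],[1,4,80],[1,4,87],[1,4,87],[1,4,87],[1,4,87],[1,4,87]],"gripper":[1,1,1,1,1,0.2,0.2,0.2]}' 50;  python3 -m creep '{"delta_rot":[[0,0,0],[0,0,0],[0,0,0],[0,0,0],[0,0,0]],"linear":[[0,0,0],[0,0,0],[0,0,0],[0,0,0],[0,0,0]],"gripper":[0.2,0.2,0.2,0.2,0.2]}'
python3 - <<'E'
from h import *
s=eyes.grab_frame("scene"); cv2.imwrite("pics/b5.png",cv2.resize(s["color"][200:380,200:400],None,fx=4,fy=3.3))
E
python3 go.py .4255 .0105 .15 -85.6
```

```text
time_s: 8.55
eef_pos: [0.4259, 0.0112, 0.0139]
eef_rot: [[0.077, -0.997, 0.003], [-0.997, -0.077, 0.001], [-0.001, -0.003, -1.0]]
ft_force: [-0.3, 0.7, 0.1]
width: 0.603
time_s: 8.97
eef_pos: [0.4257, 0.011, 0.0137]
eef_rot: [[0.077, -0.997, 0.003], [-0.997, -0.077, 0.0], [-0.0, -0.003, -1.0]]
ft_force: [-1.2, 0.6, 5.9]
width: 0.455
t 9.02 pos [0.4257 0.011  0.0137] ang -85.6 F [-0.5 -0.7  5.2] w 0.455
linear [   0.5   -0.1 -136.3] rot [-0.2  0.   0. ] rows 3.3
```

View pics/b5.png

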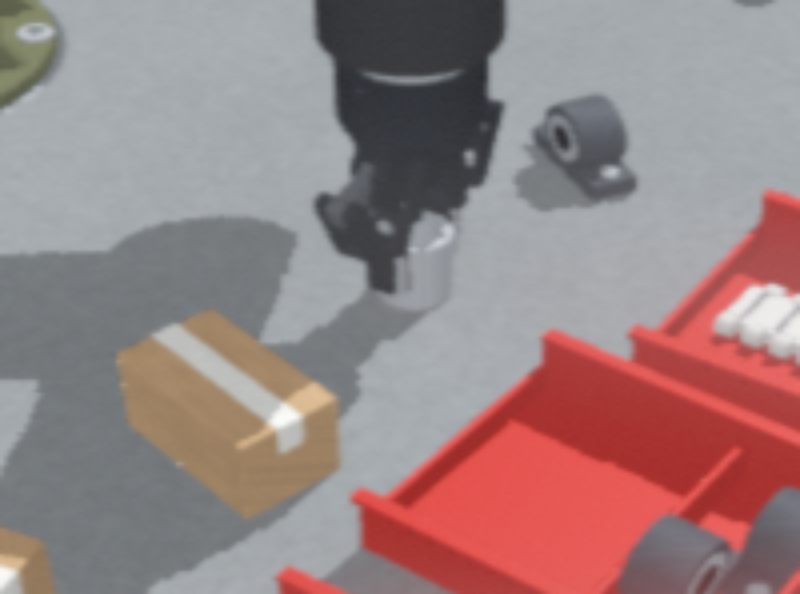

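```bash
python3 -m creep '{"delta_rot":[[0,0,0],[0,0,0],[0,0,0],[0,0,0],[0,0,0],[0,0,0],[0,0,0],[0,0,0]],"linear":[[0,0,-5],[0,0,-25],[0,0,-60],[0,0,-100],[0,0,-125],[30,-25,-130],[65,-50,-130],[100,-70,-130]],"gripper":[0.2,0.2,0.2,0.2,0.2,0.2,0.2,0.2]}' 60
python3 go.py .6106 -.2917 .10 -85.5
```

```text
time_s: 9.68
eef_pos: [0.5035, -0.0838, 0.143]
eef_rot: [[0.08, -0.997, 0.002], [-0.997, -0.08, 0.001], [-0.001, -0.002, -1.0]]
ft_force: [1.1, 1.2, -1.0]
width: 0.45
t 9.68 pos [ 0.5035 -0.0838  0.143 ] ang -85.4 F [ 1.1  1.2 -1. ] w 0.45
linear [215.8 -90.1  43. ] rot [-0.1  0.1  0.1] rows 5.7
```

```bash
python3 -m creep '{"delta_rot":[[0,0,0],[0,0,0],[0,0,0],[0,0,0],[0,0,0],[0,0,0],[0,0,0],[0,0,0]],"linear":[[36,-15,0],[72,-30,0],[108,-45,0],[144,-60,0],[180,-75,0],[212,-88,0],[212,-90,25],[212,-90,43]],"gripper":[0.2,0.2,0.2,0.2,0.2,0.2,0.2,0.2]}' 
python3 -m creep '{"delta_rot":[[0,0,0],[0,0,0],[0,0,0]],"linear":[[0,0,0],[0,0,0],[0,0,0]],"gripper":[0.2,0.2,0.2]}'
python3 - <<'E'
from h import *
s=eyes.grab_frame("scene"); cv2.imwrite("pics/b6.png",cv2.resize(s["color"][300:480,180:380],None,fx=4,fy=3.3))
E
python3 go.py .6106 -.2917 .019 -85.5
```

```text
time_s: 10.35
eef_pos: [0.6082, -0.2897, 0.0967]
eef_rot: [[0.074, -0.997, -0.002], [-0.997, -0.074, 0.001], [-0.001, 0.001, -1.0]]
ft_force: [0.4, 1.1, -3.1]
width: 0.453
time_s: 10.6
eef_pos: [0.6084, -0.288, 0.1005]
eef_rot: [[0.077, -0.997, 0.001], [-0.997, -0.077, -0.001], [0.001, -0.001, -1.0]]
ft_force: [-0.0, -0.7, -1.1]
width: 0.452
t 10.65 pos [ 0.6088 -0.288   0.1012] ang -85.5 F [-0.1 -0.4 -0.6] w 0.449
linear [ 3.8 -1.3 82.2] rot [-0.1 -0.1 -0. ] rows 2.0
```

View pics/b6.png

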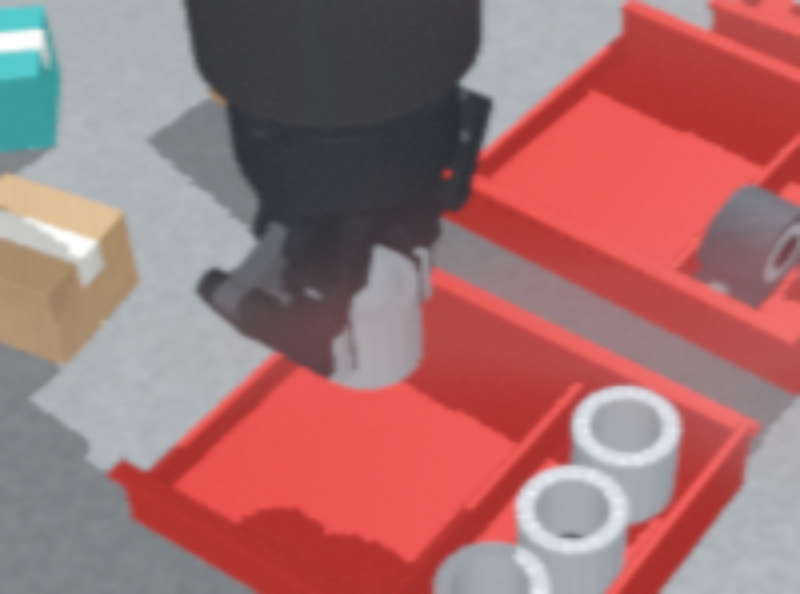

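Sleeve held upright over the bay (crop ≈ (385,330)). Lower and release.

```bash
python3 -m creep '{"delta_rot":[[0,0,0],[0,0,0],[0,0,0],[0,0,0],[0,0,0],[0,0,0],[0,0,0]],"linear":[[4,-1,25],[4,-1,50],[4,-1,70],[4,-1,78],[4,-1,81],[4,-1,81],[4,-1,81]],"gripper":[0.2,0.2,0.2,0.2,0.2,0.2,0.2]}' 
python3 go.py .6106 -.2917 .018 -85.5
```

```text
time_s: 11.23
eef_pos: [0.6106, -0.2922, 0.0204]
eef_rot: [[0.077, -0.997, 0.003], [-0.997, -0.077, -0.001], [0.002, -0.003, -1.0]]
ft_force: [0.3, 0.1, -1.3]
width: 0.455
t 11.23 pos [ 0.6106 -0.2922  0.0204] ang -85.6 F [ 0.3  0.1 -1.3] w 0.455
linear [-0.5 -0.1  2.4] rot [-0.2 -0.1 -0.1] rows 0.1
```

```bash
python3 -m creep '{"delta_rot":[[0,0,0],[0,0,0],[0,0,0],[0,0,0],[0,0,0],[0,0,0],[0,0,0],[0,0,0]],"linear":[[0,0,2],[0,0,2.4],[0,0,2.4],[0,0,2.4],[0,0,2.4],[0,0,2.4],[0,0,2.4],[0,0,2.4]],"gripper":[0.2,0.2,0.2,0.8,0.8,0.8,0.8,0.8]}' 
python3 -m creep '{"delta_rot":[[0,0,0],[0,0,0],[0,0,0],[0,0,0],[0,0,0],[0,0,0],[0,0,0],[0,0,0]],"linear":[[0,0,-15],[0,0,-40],[0,0,-80],[0,0,-120],[-20,10,-135],[-50,30,-135],[-85,50,-135],[-120,70,-135]],"gripper":[0.8,0.8,0.8,0.8,0.8,0.8,0.8,0.8]}'
python3 - <<'E'
from h import *
s=eyes.grab_frame("scene"); cv2.imwrite("pics/b7.png",cv2.resize(s["color"][300:480,180:380],None,fx=4,fy=3.3))
E
python3 go.py .4237 .172 .15 -116
```

```text
time_s: 11.9
eef_pos: [0.6093, -0.292, 0.0154]
eef_rot: [[0.077, -0.997, -0.0], [-0.997, -0.077, -0.0], [0.0, 0.0, -1.0]]
ft_force: [-0.9, -0.2, -0.5]
width: 0.799
time_s: 12.57
eef_pos: [0.5293, -0.1769, 0.1504]
eef_rot: [[0.075, -0.997, 0.0], [-0.997, -0.075, 0.0], [-0.0, -0.0, -1.0]]
ft_force: [0.9, 1.1, 0.9]
width: 0.8
t 12.62 pos [ 0.526  -0.1726  0.15  ] ang -85.5 F [ 2.2  0.5 -0.1] w 0.796
linear [-351.6   75.1    0.9] rot [ 0.1  0.1 30.5] rows 8.6
```

View pics/b7.png

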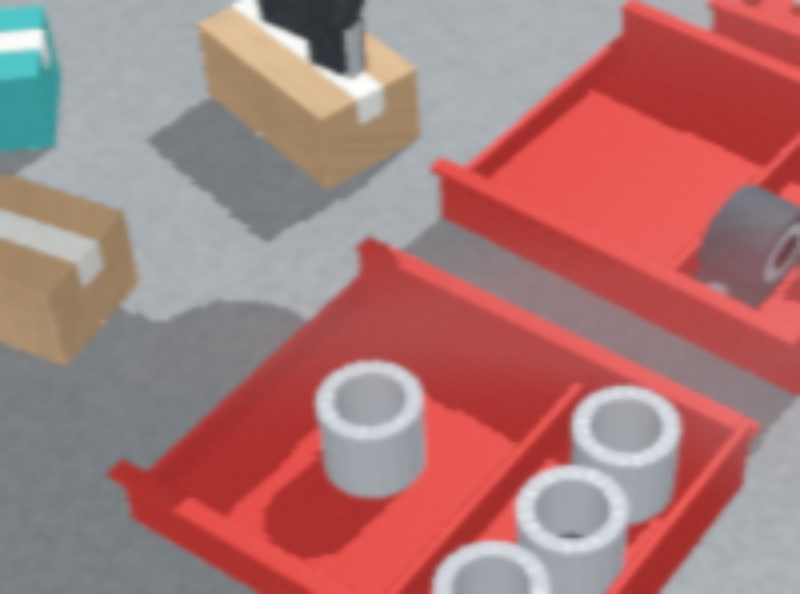

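```bash
python3 -m creep '{"delta_rot":[[0,0,4],[0,0,8],[0,0,12],[0,0,16],[0,0,20],[0,0,24],[0,0,28],[0,0,30.5]],"linear":[[-39,8,0],[-78,17,0],[-117,25,0],[-156,33,0],[-195,42,0],[-234,50,0],[-273,58,0],[-312,67,0]],"gripper":[0.9,0.9,0.9,0.9,0.9,0.9,0.9,0.9]}' 
python3 go.py .4237 .172 .10 -116
```

```text
time_s: 13.28
eef_pos: [0.4388, 0.1299, 0.151]
eef_rot: [[-0.443, -0.897, 0.001], [-0.897, 0.443, 0.001], [-0.001, -0.001, -1.0]]
ft_force: [1.5, 0.4, -0.0]
width: 0.902
t 13.28 pos [0.4388 0.1299 0.151 ] ang -116.3 F [ 1.5  0.4 -0. ] w 0.902
linear [-31.   32.2  51. ] rot [-0.   0.1 -0.3] rows 1.6
```

```bash
python3 -m creep '{"delta_rot":[[0,0,0],[0,0,0],[0,0,0],[0,0,0],[0,0,0]],"linear":[[-16,16,20],[-31,32,40],[-31,32,45],[-31,32,45],[-31,32,45]],"gripper":[1,1,1,1,1]}'
python3 - <<'E'
from h import *
s=eyes.grab_frame("scene"); cv2.imwrite("pics/b8.png",cv2.resize(s["color"][140:320,260:460],None,fx=4,fy=3.3))
E
python3 go.py .4237 .172 .017 -116
```

```text
time_s: 13.7
eef_pos: [0.4248, 0.1699, 0.106]
eef_rot: [[-0.44, -0.898, 0.001], [-0.898, 0.44, -0.001], [0.0, -0.001, -1.0]]
ft_force: [0.5, 0.6, -0.4]
width: 0.999
t 13.75 pos [0.4252 0.1698 0.1066] ang -116.1 F [ 0.4 -0.2  0.7] w 1.002
linear [-1.3  2.4 89.6] rot [-0.1  0.  -0.1] rows 2.2
```

View pics/b8.png

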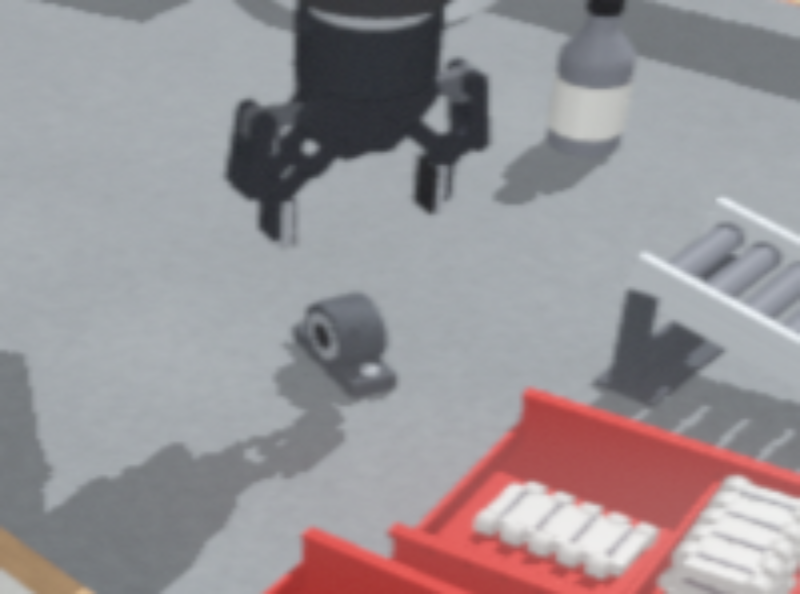

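```bash
python3 -m creep '{"delta_rot":[[0,0,0],[0,0,0],[0,0,0],[0,0,0],[0,0,0],[0,0,0],[0,0,0],[0,0,0]],"linear":[[-1,2,30],[-1,2,60],[-1,2,80],[-1,2,89],[-1,2,90],[-1,2,90],[-1,2,90],[-1,2,90]],"gripper":[1,1,1,1,1,0.1,0.1,0.1]}' 60;  python3 -m creep '{"delta_rot":[[0,0,0],[0,0,0],[0,0,0],[0,0,0],[0,0,0],[0,0,0],[0,0,0]],"linear":[[0,0,0],[0,0,0],[0,0,0],[0,0,0],[0,0,0],[0,0,0],[0,0,0]],"gripper":[0.1,0.1,0.1,0.1,0.1,0.1,0.1]}'
python3 - <<'E'
from h import *
s=eyes.grab_frame("scene"); cv2.imwrite("pics/b9.png",cv2.resize(s["color"][140:320,260:460],None,fx=4,fy=3.3))
E
python3 go.py .4237 .172 .15 -116
```

```text
time_s: 14.42
eef_pos: [0.4242, 0.1726, 0.0175]
eef_rot: [[-0.44, -0.898, 0.002], [-0.898, 0.44, 0.002], [-0.003, -0.001, -1.0]]
ft_force: [0.6, -0.2, 0.5]
width: 0.603
time_s: 15.0
eef_pos: [0.4237, 0.1722, 0.0168]
eef_rot: [[-0.44, -0.898, 0.001], [-0.898, 0.44, 0.0], [-0.001, -0.001, -1.0]]
ft_force: [-1.4, -0.6, 5.9]
width: 0.344
t 15.05 pos [0.4237 0.1722 0.0168] ang -116.1 F [-1.1 -1.   5.5] w 0.343
linear [   0.1   -0.3 -133.2] rot [-0.1  0.1 -0.1] rows 3.2
```

View pics/b9.png

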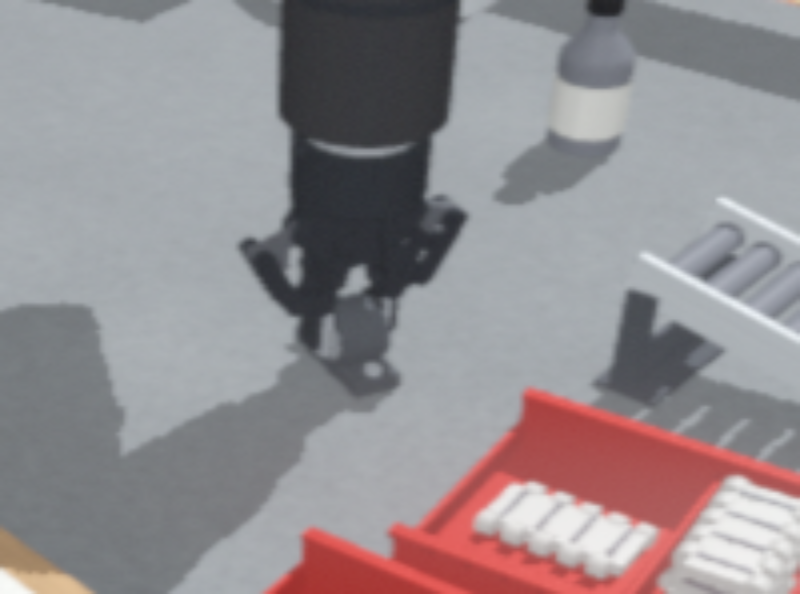

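```bash
python3 -m creep '{"delta_rot":[[0,0,0],[0,0,0],[0,0,0],[0,0,0],[0,0,0],[0,0,0],[0,0,0]],"linear":[[0,0,-5],[0,0,-25],[0,0,-60],[0,0,-100],[0,0,-125],[0,0,-130],[0,0,-130]],"gripper":[0.1,0.1,0.1,0.1,0.1,0.1,0.1]}' 80
python3 go.py .594 -.0863 .10 -87.8
```

```text
time_s: 15.63
eef_pos: [0.4235, 0.1727, 0.1471]
eef_rot: [[-0.44, -0.898, 0.002], [-0.898, 0.44, 0.002], [-0.003, -0.0, -1.0]]
ft_force: [-0.4, -0.6, -3.5]
width: 0.342
t 15.63 pos [0.4235 0.1727 0.1471] ang -116.1 F [-0.4 -0.6 -3.5] w 0.342
linear [ 157.7 -267.    46.7] rot [ -0.1   0.2 -28.3] rows 7.5
```

```bash
python3 -m creep '{"delta_rot":[[0,0,-4],[0,0,-8],[0,0,-12],[0,0,-16],[0,0,-20],[0,0,-24],[0,0,-28],[0,0,-28.3]],"linear":[[19,-33,0],[39,-66,0],[58,-99,0],[78,-132,0],[97,-165,0],[117,-198,0],[137,-231,0],[156,-264,0]],"gripper":[0.1,0.1,0.1,0.1,0.1,0.1,0.1,0.1]}' 
python3 -m creep '{"delta_rot":[[0,0,0],[0,0,0],[0,0,0],[0,0,0]],"linear":[[0,0,20],[0,0,45],[0,0,45],[0,0,45]],"gripper":[0.1,0.1,0.1,0.1]}'
python3 - <<'E'
from h import *
s=eyes.grab_frame("scene"); cv2.imwrite("pics/b10.png",cv2.resize(s["color"][240:420,260:460],None,fx=4,fy=3.3))
E
python3 go.py .594 -.0863 .022 -87.8
```

```text
time_s: 16.3
eef_pos: [0.591, -0.0859, 0.1421]
eef_rot: [[0.042, -0.999, -0.005], [-0.999, -0.042, 0.001], [-0.001, 0.005, -1.0]]
ft_force: [1.5, 2.0, -2.4]
width: 0.341
time_s: 16.63
eef_pos: [0.5894, -0.0844, 0.0968]
eef_rot: [[0.038, -0.999, -0.007], [-0.999, -0.038, -0.001], [0.0, 0.007, -1.0]]
ft_force: [0.3, 0.6, -2.8]
width: 0.342
t 16.68 pos [ 0.5908 -0.0842  0.0995] ang -87.8 F [-0.3 -0.9 -1.8] w 0.345
linear [ 2.1 -3.3 77.4] rot [ 0.2 -0.   0. ] rows 1.9
```

View pics/b10.png

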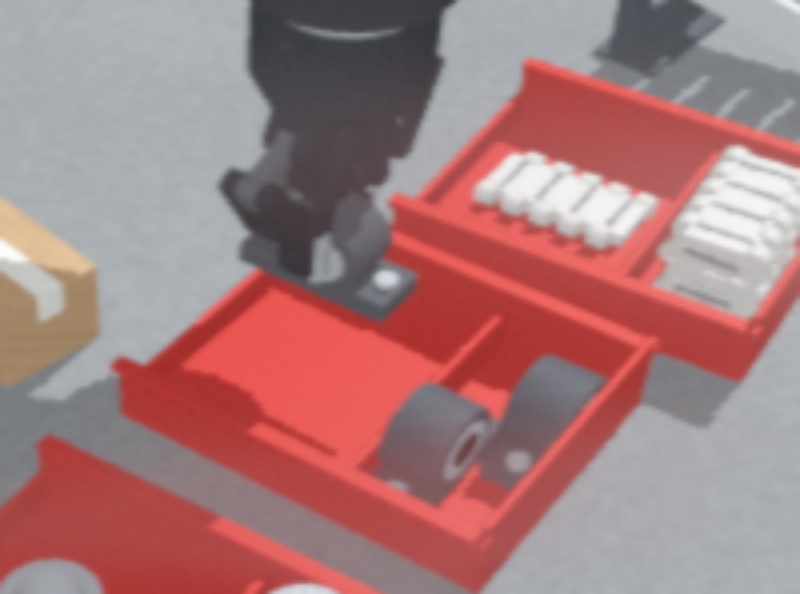

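```bash
python3 -m creep '{"delta_rot":[[0,0,0],[0,0,0],[0,0,0],[0,0,0],[0,0,0],[0,0,0],[0,0,0]],"linear":[[2,-2,25],[2,-2,50],[2,-2,65],[2,-2,73],[2,-2,76],[2,-2,76],[2,-2,76]],"gripper":[0.1,0.1,0.1,0.1,0.1,0.1,0.1]}' 
python3 go.py .594 -.0863 .0208 -87.8
```

```text
time_s: 17.27
eef_pos: [0.5948, -0.086, 0.0266]
eef_rot: [[0.039, -0.999, 0.003], [-0.999, -0.039, -0.0], [0.0, -0.003, -1.0]]
ft_force: [0.0, 0.5, -2.6]
width: 0.34
t 17.27 pos [ 0.5948 -0.086   0.0266] ang -87.8 F [ 0.   0.5 -2.6] w 0.34
linear [0.2 0.8 5.8] rot [-0.2 -0.   0. ] rows 0.1
```

```bash
python3 -m creep '{"delta_rot":[[0,0,0],[0,0,0],[0,0,0],[0,0,0],[0,0,0],[0,0,0],[0,0,0],[0,0,0]],"linear":[[0,0,3],[0,0,5],[0,0,5.5],[0,0,5.5],[0,0,5.5],[0,0,5.5],[0,0,5.5],[0,0,5.5]],"gripper":[0.1,0.1,0.1,0.1,0.7,0.7,0.7,0.7]}' 
python3 -m creep '{"delta_rot":[[0,0,0],[0,0,0],[0,0,0],[0,0,0],[0,0,0],[0,0,0],[0,0,0],[0,0,0]],"linear":[[0,0,0],[0,0,-10],[0,0,-40],[0,0,-80],[0,0,-120],[0,25,-135],[0,60,-135],[0,90,-135]],"gripper":[0.7,0.7,0.7,0.7,0.7,0.7,0.9,0.9]}'
python3 - <<'E'
from h import *
s=eyes.grab_frame("scene"); cv2.imwrite("pics/b11.png",cv2.resize(s["color"][240:420,200:460],None,fx=3,fy=3))
E
python3 go.py .442 -.1455 .15 -100.2
```

```text
time_s: 17.93
eef_pos: [0.5936, -0.0863, 0.0189]
eef_rot: [[0.038, -0.999, -0.0], [-0.999, -0.038, -0.0], [0.0, 0.0, -1.0]]
ft_force: [0.0, -0.2, 0.1]
width: 0.695
time_s: 18.6
eef_pos: [0.5032, -0.0897, 0.1562]
eef_rot: [[0.038, -0.999, 0.003], [-0.999, -0.038, 0.0], [-0.0, -0.003, -1.0]]
ft_force: [-0.3, 0.6, -0.0]
width: 0.901
t 18.65 pos [ 0.4991 -0.0901  0.1559] ang -87.8 F [ 1.1 -0.8  0.7] w 0.898
linear [53.2 59.2  5.7] rot [-0.1  0.  12.4] rows 1.9
```

View pics/b11.png

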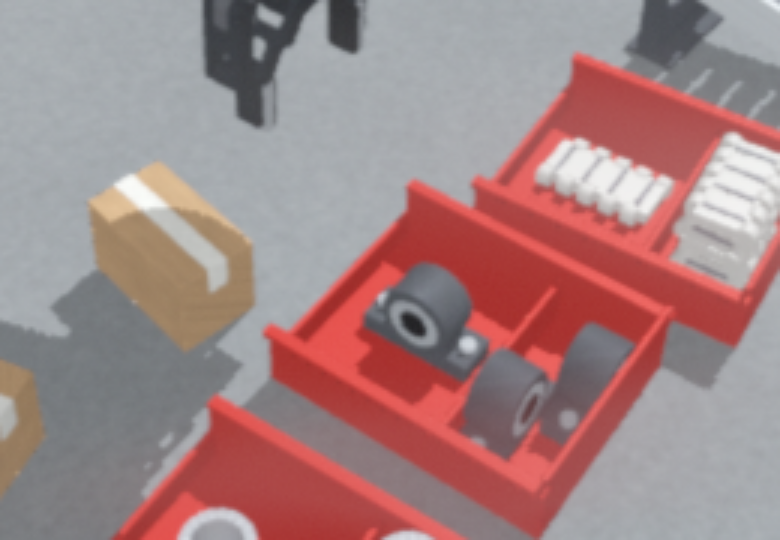

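```bash
python3 -m creep '{"delta_rot":[[0,0,4],[0,0,8],[0,0,12.4],[0,0,12.4],[0,0,12.4],[0,0,12.4]],"linear":[[18,20,0],[36,40,0],[52,56,0],[53,58,30],[53,58,40],[53,58,40]],"gripper":[1,1,1,1,1,1]}' 
python3 -m creep '{"delta_rot":[[0,0,0],[0,0,0]],"linear":[[0,0,0],[0,0,0]],"gripper":[1,1]}'
python3 - <<'E'
from h import *
s=eyes.grab_frame("scene"); cv2.imwrite("pics/c1.png",cv2.resize(s["color"][220:400,160:360],None,fx=4,fy=3.3))
E
python3 go.py .4418 -.1455 .022 -100.1
```

```text
time_s: 19.15
eef_pos: [0.4462, -0.1447, 0.1118]
eef_rot: [[-0.177, -0.984, -0.004], [-0.984, 0.177, 0.001], [0.0, 0.004, -1.0]]
ft_force: [-0.2, -0.2, 0.8]
width: 0.999
time_s: 19.32
eef_pos: [0.4487, -0.1447, 0.1155]
eef_rot: [[-0.176, -0.984, 0.001], [-0.984, 0.176, -0.001], [0.001, -0.001, -1.0]]
ft_force: [-0.5, 0.6, -0.3]
width: 1.004
t 19.37 pos [ 0.4488 -0.1446  0.1155] ang -100.1 F [ 0.7 -0.5  0.7] w 1.003
linear [ 2.   6.9 93.5] rot [-0.1 -0.  -0. ] rows 2.2
```

View pics/c1.png

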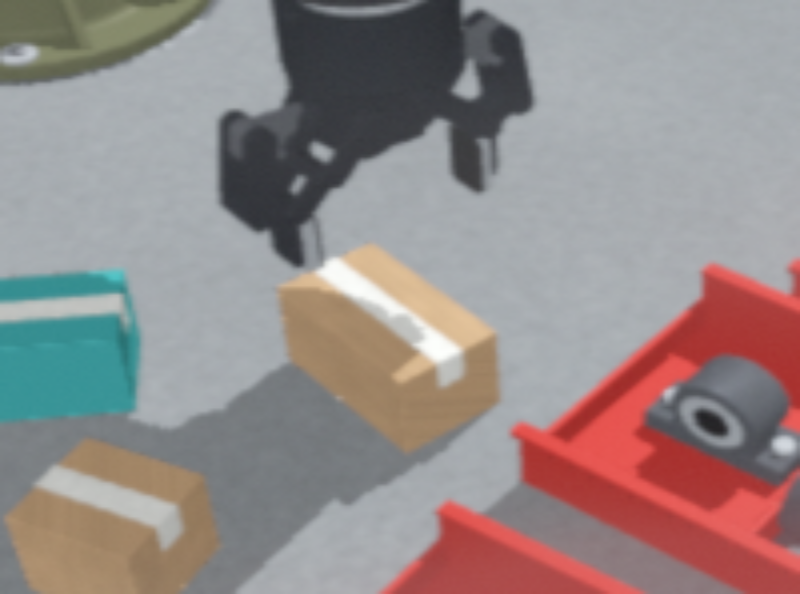

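```bash
python3 -m creep '{"delta_rot":[[0,0,0],[0,0,0],[0,0,0],[0,0,0],[0,0,0],[0,0,0],[0,0,0],[0,0,0]],"linear":[[2,7,10],[2,7,40],[2,7,75],[2,7,92],[2,7,93],[2,7,93],[2,7,93],[2,7,93]],"gripper":[1,1,1,1,1,0.3,0.3,0.3]}' 60;  python3 -m creep '{"delta_rot":[[0,0,0],[0,0,0],[0,0,0],[0,0,0]],"linear":[[0,0,0],[0,0,0],[0,0,0],[0,0,0]],"gripper":[0.3,0.3,0.3,0.3]}'
python3 - <<'E'
from h import *
s=eyes.grab_frame("scene"); cv2.imwrite("pics/c2.png",cv2.resize(s["color"][220:400,160:360],None,fx=4,fy=3.3))
E
python3 go.py .4418 -.1455 .2 -100.1
```

```text
time_s: 20.03
eef_pos: [0.4425, -0.1458, 0.0241]
eef_rot: [[-0.176, -0.984, 0.004], [-0.984, 0.176, -0.001], [0.0, -0.004, -1.0]]
ft_force: [-1.7, -0.1, -1.7]
width: 0.645
time_s: 20.37
eef_pos: [0.4425, -0.1457, 0.0239]
eef_rot: [[-0.176, -0.984, 0.005], [-0.984, 0.176, -0.001], [0.0, -0.005, -1.0]]
ft_force: [0.1, 0.9, 7.0]
width: 0.645
t 20.42 pos [ 0.4425 -0.1457  0.0239] ang -100.2 F [0.  1.3 6. ] w 0.646
linear [  -0.1   -0.1 -176.1] rot [-0.3 -0.  -0.1] rows 4.2
```

View pics/c2.png

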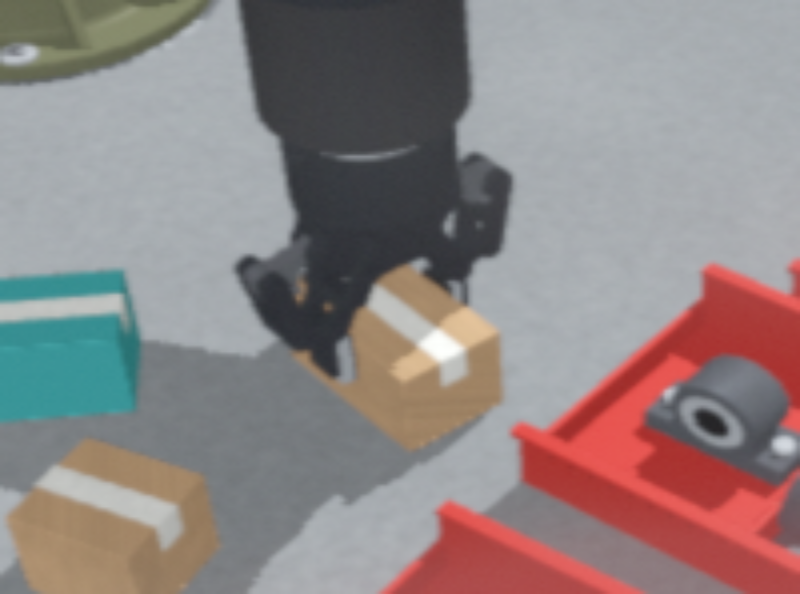

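```bash
python3 -m creep '{"delta_rot":[[0,0,0],[0,0,0],[0,0,0],[0,0,0],[0,0,0],[0,0,0],[0,0,0],[0,0,0]],"linear":[[0,0,-5],[0,0,-25],[0,0,-60],[0,0,-100],[0,0,-140],[0,0,-165],[0,0,-165],[0,0,-165]],"gripper":[0.3,0.3,0.3,0.3,0.3,0.3,0.3,0.3]}' 70
python3 go.py .6205 .2943 .185 -91.8 -12
```

```text
time_s: 21.08
eef_pos: [0.4411, -0.1452, 0.1876]
eef_rot: [[-0.177, -0.984, 0.003], [-0.984, 0.177, 0.001], [-0.002, -0.003, -1.0]]
ft_force: [0.3, 0.2, -3.1]
width: 0.645
t 21.08 pos [ 0.4411 -0.1452  0.1876] ang -100.2 F [ 0.3  0.2 -3.1] w 0.645
linear [-464.3  -98.8    3.6] rot [-12.1   1.   -8.4] rows 11.4
```

```bash
python3 -m creep '{"delta_rot":[[0,0,-2],[0,0,-4],[0,0,-6],[0,0,-8],[0,0,-8],[0,0,-8],[0,0,-8],[0,0,-8]],"linear":[[-38,-8,0],[-76,-16,0],[-114,-24,0],[-152,-32,0],[-190,-40,0],[-228,-48,0],[-266,-56,0],[-304,-64,0]],"gripper":[0.3,0.3,0.3,0.3,0.3,0.3,0.3,0.3]}' 
python3 go.py .6205 .2943 .185 -91.8 -12
```

```text
time_s: 21.75
eef_pos: [0.5567, 0.1441, 0.1837]
eef_rot: [[-0.038, -0.999, -0.004], [-0.999, 0.038, -0.001], [0.001, 0.003, -1.0]]
ft_force: [0.0, 0.4, -2.7]
width: 0.645
t 21.75 pos [0.5567 0.1441 0.1837] ang -92.2 F [ 0.   0.4 -2.7] w 0.645
linear [-152.5  -58.    -1.7] rot [-11.8  -0.   -0.4] rows 3.9
```

```bash
python3 -m creep '{"delta_rot":[[-2,0,0],[-4,0,0],[-6,0,0],[-8,0,0],[-10,0,0],[-12,0,0],[-12,0,0],[-12,0,0]],"linear":[[-30,-11,0],[-60,-22,0],[-90,-33,0],[-120,-44,0],[-147,-55,0],[-147,-57,0],[-147,-57,0],[-147,-57,0]],"gripper":[0.3,0.3,0.3,0.3,0.3,0.3,0.3,0.3]}'
python3 - <<'E'
from h import *
s=eyes.grab_frame("scene"); cv2.imwrite("pics/c3.png",cv2.resize(s["color"][120:320,360:600],None,fx=3.3,fy=3))
E
python3 go.py .6205 .2943 .1135 -91.8 -12
```

```text
time_s: 22.42
eef_pos: [0.6198, 0.2869, 0.1828]
eef_rot: [[-0.039, -0.977, -0.211], [-0.999, 0.038, 0.006], [0.003, 0.211, -0.977]]
ft_force: [-0.5, -0.8, -3.2]
width: 0.645
t 22.47 pos [0.6197 0.2865 0.1842] ang -92.2 F [-0.4  0.6 -2.7] w 0.647
linear [ -7.9 -15.3  69.1] rot [ 0.1 -0.  -0.4] rows 1.7
```

View pics/c3.png

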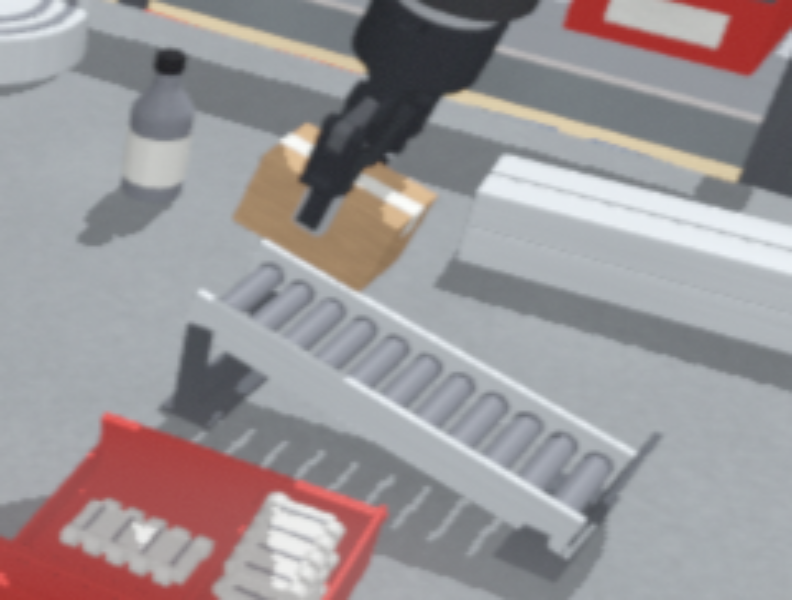

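```bash
python3 -m creep '{"delta_rot":[[0,0,0],[0,0,0],[0,0,0],[0,0,0],[0,0,0],[0,0,0],[0,0,0]],"linear":[[-7,0,0],[-7,-5,20],[-7,-9,40],[-7,-13,58],[-7,-14,62],[-7,-14,62],[-7,-14,62]],"gripper":[0.3,0.3,0.3,0.3,0.3,0.3,0.3]}'
python3 - <<'E'
from h import *
s=eyes.grab_frame("scene"); cv2.imwrite("pics/c4.png",cv2.resize(s["color"][120:320,360:600],None,fx=3.3,fy=3))
s=eyes.grab_frame("top"); cv2.imwrite("pics/c4t.png",cv2.resize(s["color"][60:220,200:360],None,fx=4,fy=3.7))
E
python3 go.py .6205 .2943 .1135 -91.8 -12
```

```text
time_s: 23.05
eef_pos: [0.6212, 0.294, 0.1242]
eef_rot: [[-0.038, -0.978, -0.206], [-0.999, 0.037, 0.008], [-0.0, 0.206, -0.979]]
ft_force: [-0.3, 0.5, -2.1]
width: 0.647
t 23.15 pos [0.6217 0.2943 0.125 ] ang -92.2 F [ 0.2  0.8 -2.2] w 0.649
linear [ 0.  -1.2 11.5] rot [-0.2  0.2 -0.4] rows 0.3
```

View pics/c4.png

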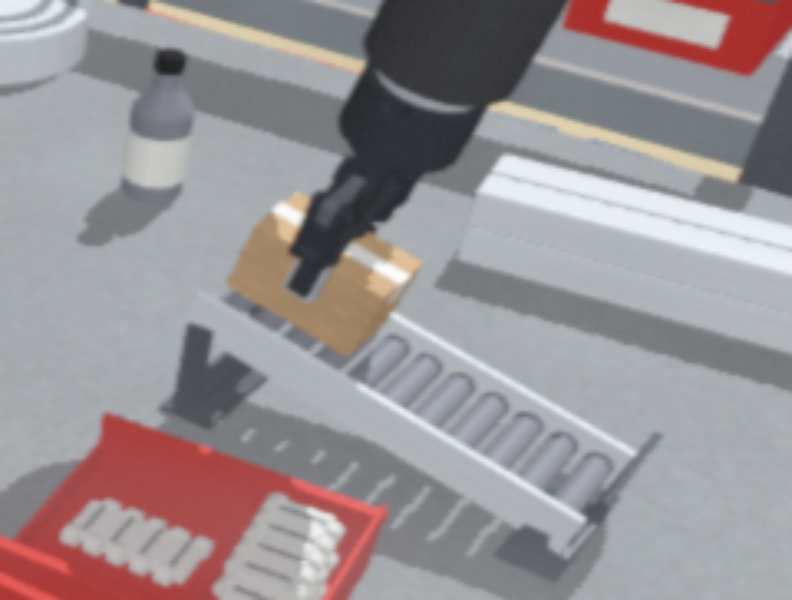

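View pics/c4t.png

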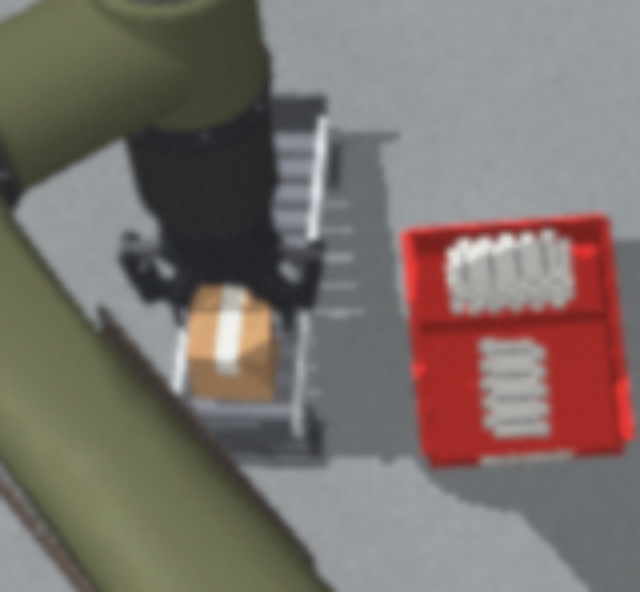

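```bash
python3 -m creep '{"delta_rot":[[0,0,-0.4],[0,0,-0.4],[0,0,-0.4],[0,0,-0.4]],"linear":[[0,-0.5,4],[0,-1,8],[0,-1,10.5],[0,-1,10.5]],"gripper":[0.3,0.3,0.3,0.3]}'
python3 - <<'E'
from h import *
s=eyes.grab_frame("scene"); cv2.imwrite("pics/c5.png",cv2.resize(s["color"][170:280,400:540],None,fx=5.5,fy=5.4))
E
python3 go.py .6205 .2943 .1115 -91.8 -12
```

```text
time_s: 23.48
eef_pos: [0.6199, 0.294, 0.112]
eef_rot: [[-0.031, -0.978, -0.207], [-1.0, 0.031, 0.008], [-0.001, 0.208, -0.978]]
ft_force: [0.0, 0.3, -2.3]
width: 0.646
t 23.53 pos [0.6198 0.294  0.1119] ang -91.8 F [ 0.5 -0.4 -3. ] w 0.642
linear [-0.3 -0.8  0.3] rot [0.  0.1 0. ] rows 0.0
```

View pics/c5.png

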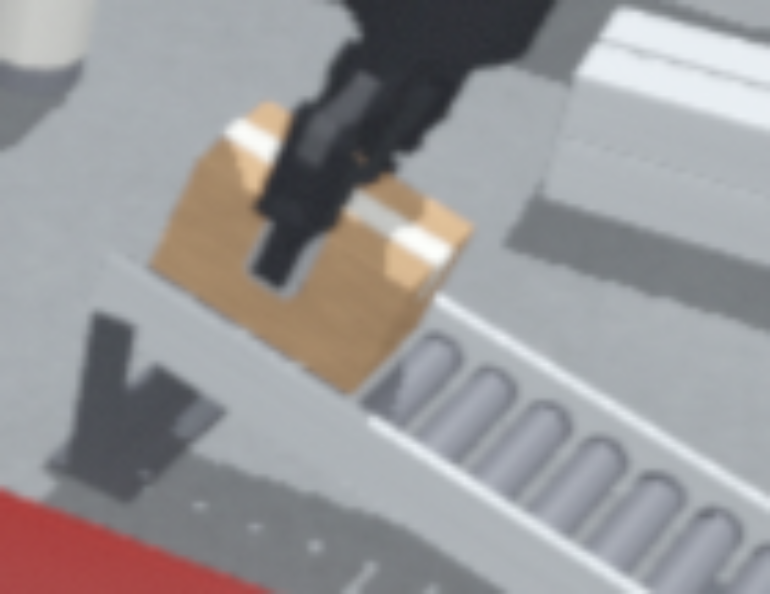

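```bash
python3 -m creep '{"delta_rot":[[0,0,0],[0,0,0],[0,0,0]],"linear":[[0,0,2],[0,0,2],[0,0,2]],"gripper":[0.3,0.3,0.3]}' ; python3 -m creep '{"delta_rot":[[0,0,0],[0,0,0],[0,0,0]],"linear":[[0,0,1.5],[0,0,1.5],[0,0,1.5]],"gripper":[0.3,0.3,0.3]}'
```

```text
time_s: 23.78
eef_pos: [0.6202, 0.294, 0.1116]
eef_rot: [[-0.032, -0.978, -0.205], [-0.999, 0.031, 0.008], [-0.002, 0.205, -0.979]]
ft_force: [2.5, 0.5, 3.8]
width: 0.64
time_s: 24.03
eef_pos: [0.6205, 0.2939, 0.1115]
eef_rot: [[-0.032, -0.979, -0.203], [-0.999, 0.03, 0.009], [-0.002, 0.203, -0.979]]
ft_force: [2.7, 0.1, 8.2]
width: 0.646
```

Contact made. Back off slightly and open.

```bash
python3 -m creep '{"delta_rot":[[0,0,0],[0,0,0],[0,0,0],[0,0,0],[0,0,0],[0,0,0],[0,0,0],[0,0,0]],"linear":[[0,0,-2.5],[0,0,-2.5],[0,0,-2.5],[0,0,-2.5],[0,0,-2.5],[0,0,-10],[0,0,-25],[0,0,-50]],"gripper":[0.3,0.9,0.9,0.9,0.9,0.9,0.9,0.9]}' 
python3 -m creep '{"delta_rot":[[0,0,0],[0,0,0],[0,0,0],[0,0,0],[0,0,0],[0,0,0]],"linear":[[0,0,-40],[0,0,-60],[0,0,-60],[0,0,-60],[0,0,-60],[0,0,-60]],"gripper":[0.9,0.9,0.9,0.9,0.9,0.9]}'
python3 - <<'E'
from h import *
s=eyes.grab_frame("scene"); cv2.imwrite("pics/c6.png",cv2.resize(s["color"][120:320,360:600],None,fx=3.3,fy=3))
E
python3 go.py .55 .1 .2 -90
```

```text
time_s: 24.7
eef_pos: [0.6284, 0.2934, 0.1556]
eef_rot: [[-0.031, -0.977, -0.212], [-1.0, 0.031, 0.006], [0.001, 0.212, -0.977]]
ft_force: [0.7, 1.0, -0.8]
width: 0.899
time_s: 25.2
eef_pos: [0.6415, 0.2932, 0.2148]
eef_rot: [[-0.031, -0.977, -0.21], [-1.0, 0.031, 0.007], [-0.0, 0.21, -0.978]]
ft_force: [0.2, 0.9, -0.3]
width: 0.901
t 25.25 pos [0.6415 0.2931 0.2148] ang -91.8 F [ 0.  -0.8 -1. ] w 0.899
linear [195.9  80.4  32.4] rot [12.1  0.2 -1.8] rows 5.1
```

View pics/c6.png

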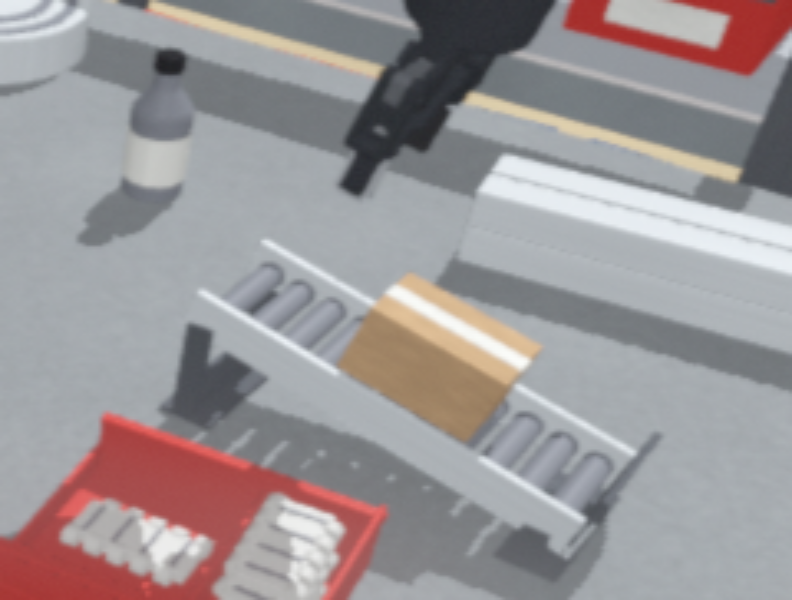

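```bash
python3 -m creep '{"delta_rot":[[2,0,0],[4,0,0],[6,0,0],[8,0,0],[10,0,0],[12.1,0,0],[12.1,0,0],[12.1,0,0]],"linear":[[36,14,2],[72,28,5],[108,42,10],[144,56,15],[180,72,20],[196,80,25],[196,80,25],[196,80,25]],"gripper":[0.9,0.9,0.9,0.9,0.9,0.9,1,1]}'
python3 - <<'E'
from h import *
s=eyes.grab_frame("scene"); cv2.imwrite("pics/c7.png",cv2.resize(s["color"][120:320,360:600],None,fx=3.3,fy=3))
E
python3 go.py .439 -.311 .15 -75.9
```

```text
time_s: 25.92
eef_pos: [0.5513, 0.0989, 0.2082]
eef_rot: [[-0.032, -0.999, 0.002], [-0.999, 0.032, 0.002], [-0.002, -0.002, -1.0]]
ft_force: [0.7, 0.5, 0.4]
width: 1.004
t 25.97 pos [0.552  0.0998 0.2082] ang -91.8 F [0.8 0.3 0.3] w 1.001
linear [414.2 100.1  57.3] rot [ -0.1   0.1 -15.9] rows 10.3
```

View pics/c7.png

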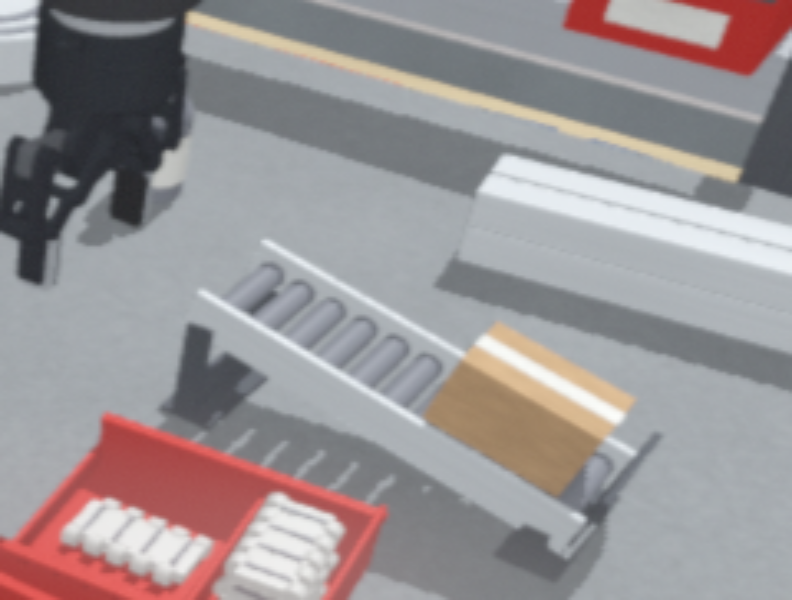

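```bash
python3 -m creep '{"delta_rot":[[0,0,-2],[0,0,-4],[0,0,-6],[0,0,-8],[0,0,-10],[0,0,-12],[0,0,-14],[0,0,-16]],"linear":[[39,9,0],[78,19,0],[117,28,0],[156,38,0],[195,47,0],[234,57,0],[273,66,0],[312,75,0]],"gripper":[1,1,1,1,1,1,1,1]}'
python3 - <<'E'
from h import *
s=eyes.grab_frame("scene"); cv2.imwrite("pics/c8.png",cv2.resize(s["color"][120:320,360:600],None,fx=3.3,fy=3))
E
python3 go.py .439 -.311 .11 -75.9
```

```text
time_s: 26.63
eef_pos: [0.4678, -0.2107, 0.2074]
eef_rot: [[0.248, -0.969, 0.001], [-0.969, -0.248, 0.002], [-0.001, -0.001, -1.0]]
ft_force: [0.2, -0.5, -0.0]
width: 1.001
t 26.68 pos [ 0.4658 -0.216   0.2074] ang -75.8 F [-1.6 -0.5  1.4] w 1.0
linear [85.5 49.3 97.5] rot [ 0.  -0.   0.1] rows 3.3
```

View pics/c8.png

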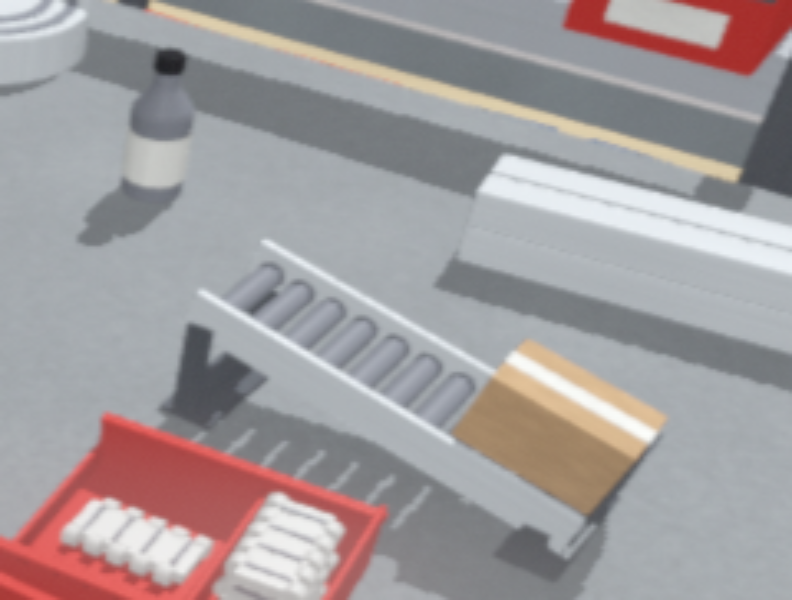

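The long carton has rolled down against the stop plate (crop ≈ (565,430)). Now the short one.

```bash
python3 -m creep '{"delta_rot":[[0,0,0],[0,0,0],[0,0,0],[0,0,0],[0,0,0],[0,0,0],[0,0,0]],"linear":[[28,16,20],[56,32,50],[78,46,80],[80,48,97],[80,48,97],[80,48,97],[80,48,97]],"gripper":[1,1,1,1,1,1,1]}'
python3 - <<'E'
from h import *
s=eyes.grab_frame("scene"); cv2.imwrite("pics/d1.png",cv2.resize(s["color"][280:460,100:300],None,fx=4,fy=3.3))
E
python3 go.py .439 -.311 .023 -75.9
```

```text
time_s: 27.27
eef_pos: [0.4423, -0.2986, 0.112]
eef_rot: [[0.246, -0.969, 0.003], [-0.969, -0.246, 0.0], [0.001, -0.003, -1.0]]
ft_force: [-0.4, 0.6, 0.3]
width: 0.996
t 27.32 pos [ 0.4425 -0.2985  0.1125] ang -75.7 F [0.5 0.4 0.2] w 0.997
linear [11.2  6.9 89.5] rot [-0.2 -0.1  0.2] rows 2.2
```

View pics/d1.png

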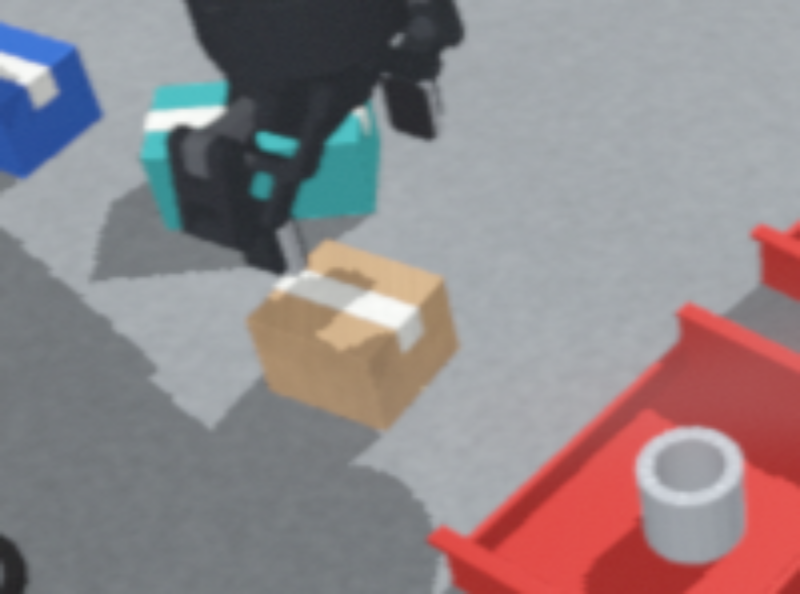

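```bash
python3 -m creep '{"delta_rot":[[0,0,0],[0,0,0],[0,0,0],[0,0,0],[0,0,0],[0,0,0],[0,0,0],[0,0,0]],"linear":[[11,6,5],[11,6,35],[11,6,70],[11,6,88],[11,6,89],[11,6,89],[11,6,89],[11,6,89]],"gripper":[1,1,1,1,1,0.3,0.3,0.3]}' 60;  python3 -m creep '{"delta_rot":[[0,0,0],[0,0,0],[0,0,0],[0,0,0]],"linear":[[0,0,0],[0,0,0],[0,0,0],[0,0,0]],"gripper":[0.3,0.3,0.3,0.3]}'
python3 - <<'E'
from h import *
s=eyes.grab_frame("scene"); cv2.imwrite("pics/d2.png",cv2.resize(s["color"][280:460,100:300],None,fx=4,fy=3.3))
E
python3 go.py .439 -.311 .2 -75.9
```

```text
time_s: 27.98
eef_pos: [0.4402, -0.3115, 0.025]
eef_rot: [[0.246, -0.969, 0.007], [-0.969, -0.246, -0.001], [0.003, -0.006, -1.0]]
ft_force: [-0.4, -0.1, -0.1]
width: 0.649
time_s: 28.32
eef_pos: [0.4401, -0.3114, 0.0248]
eef_rot: [[0.246, -0.969, 0.007], [-0.969, -0.246, -0.001], [0.003, -0.007, -1.0]]
ft_force: [0.9, 0.5, 6.5]
width: 0.647
t 28.37 pos [ 0.4401 -0.3114  0.0248] ang -75.8 F [1.  1.6 6.9] w 0.651
linear [  -0.2   -0.2 -175.2] rot [-0.4 -0.2  0.1] rows 4.2
```

View pics/d2.png

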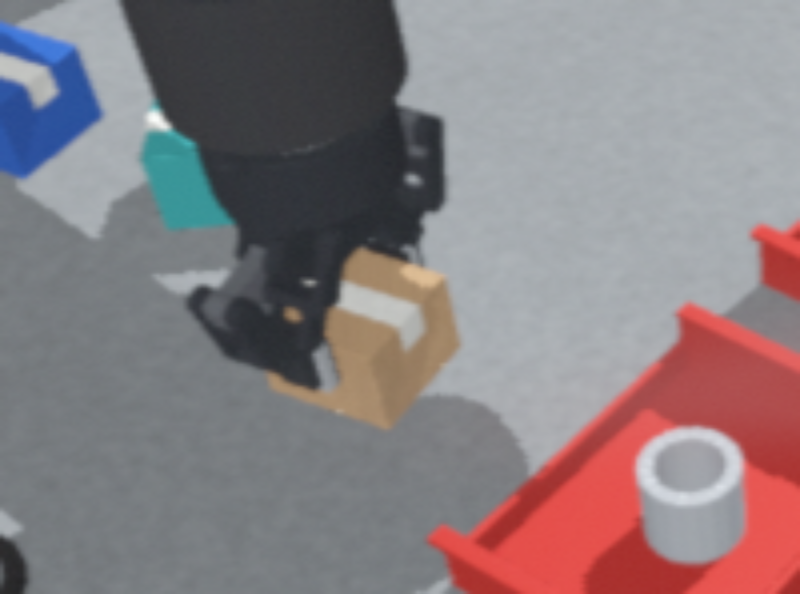

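```bash
python3 -m creep '{"delta_rot":[[0,0,0],[0,0,0],[0,0,0],[0,0,0],[0,0,0],[0,0,2],[0,0,4],[0,0,6]],"linear":[[0,0,-5],[0,0,-25],[0,0,-60],[0,0,-100],[0,0,-140],[-15,-5,-165],[-45,-15,-165],[-80,-25,-165]],"gripper":[0.3,0.3,0.3,0.3,0.3,0.3,0.3,0.3]}' 70
python3 go.py .6 .24 .19 -91.8 -12
```

```text
time_s: 29.03
eef_pos: [0.4427, -0.2273, 0.1891]
eef_rot: [[0.138, -0.99, 0.006], [-0.99, -0.138, 0.001], [-0.0, -0.006, -1.0]]
ft_force: [1.1, 1.2, -2.8]
width: 0.644
t 29.03 pos [ 0.4427 -0.2273  0.1891] ang -82.1 F [ 1.1  1.2 -2.8] w 0.644
linear [-441.2 -220.3    0.4] rot [-12.3  -1.    9.7] rows 11.8
```

```bash
python3 -m creep '{"delta_rot":[[0,0,1],[0,0,2],[0,0,4],[0,0,6],[0,0,8],[0,0,9.7],[0,0,9.7],[0,0,9.7]],"linear":[[-37,-18,0],[-74,-37,0],[-111,-55,0],[-148,-74,0],[-185,-92,0],[-222,-111,0],[-259,-129,0],[-296,-148,0]],"gripper":[0.3,0.3,0.3,0.3,0.3,0.3,0.3,0.3]}' 
python3 go.py .6205 .2943 .185 -91.8 -12
```

```text
time_s: 29.7
eef_pos: [0.5465, 0.089, 0.1878]
eef_rot: [[-0.026, -1.0, 0.002], [-1.0, 0.026, 0.002], [-0.002, -0.002, -1.0]]
ft_force: [1.4, -1.5, -1.7]
width: 0.648
t 29.7 pos [0.5465 0.089  0.1878] ang -91.5 F [ 1.4 -1.5 -1.7] w 0.648
linear [-207.2  -68.7    3.4] rot [-12.1   0.1   0.3] rows 5.2
```

```bash
python3 -m creep '{"delta_rot":[[-2,0,0],[-4,0,0],[-6,0,0],[-8,0,0],[-10,0,0],[-12,0,0],[-12,0,0.3],[-12,0,0.3]],"linear":[[-38,-11,0],[-76,-22,0],[-114,-33,0],[-152,-46,0],[-185,-58,0],[-198,-64,0],[-198,-64,0],[-198,-64,0]],"gripper":[0.3,0.3,0.3,0.3,0.3,0.3,0.3,0.3]}' 
python3 go.py .6205 .2943 .125 -91.8 -12
```

```text
time_s: 30.37
eef_pos: [0.6158, 0.2837, 0.1856]
eef_rot: [[-0.031, -0.978, -0.209], [-1.0, 0.031, 0.006], [0.001, 0.209, -0.978]]
ft_force: [-0.3, -1.1, -1.6]
width: 0.647
t 30.37 pos [0.6158 0.2837 0.1856] ang -91.8 F [-0.3 -1.1 -1.6] w 0.647
linear [-10.8 -16.9  58.3] rot [ 0.  -0.1  0. ] rows 1.5
```

```bash
python3 -m creep '{"delta_rot":[[0,0,0],[0,0,0],[0,0,0],[0,0,0],[0,0,0],[0,0,0],[0,0,0]],"linear":[[-10,-4,0],[-10.5,-9,20],[-10.5,-13,40],[-10.5,-16,55],[-10.5,-17,58],[-10.5,-17,58],[-10.5,-17,58]],"gripper":[0.3,0.3,0.3,0.3,0.3,0.3,0.3]}'
python3 - <<'E'
from h import *
s=eyes.grab_frame("scene"); cv2.imwrite("pics/d4.png",cv2.resize(s["color"][120:320,360:600],None,fx=3.3,fy=3))
E
python3 go.py .6205 .2943 .1125 -91.8 -12
```

```text
time_s: 30.95
eef_pos: [0.6211, 0.2928, 0.1293]
eef_rot: [[-0.032, -0.979, -0.204], [-0.999, 0.031, 0.008], [-0.001, 0.204, -0.979]]
ft_force: [0.5, -1.1, -0.9]
width: 0.641
t 31.0 pos [0.6213 0.2932 0.1297] ang -91.8 F [ 0.  -0.7 -2.4] w 0.648
linear [-1.1 -2.6 17.1] rot [-0.3  0.1  0. ] rows 0.4
```

View pics/d4.png

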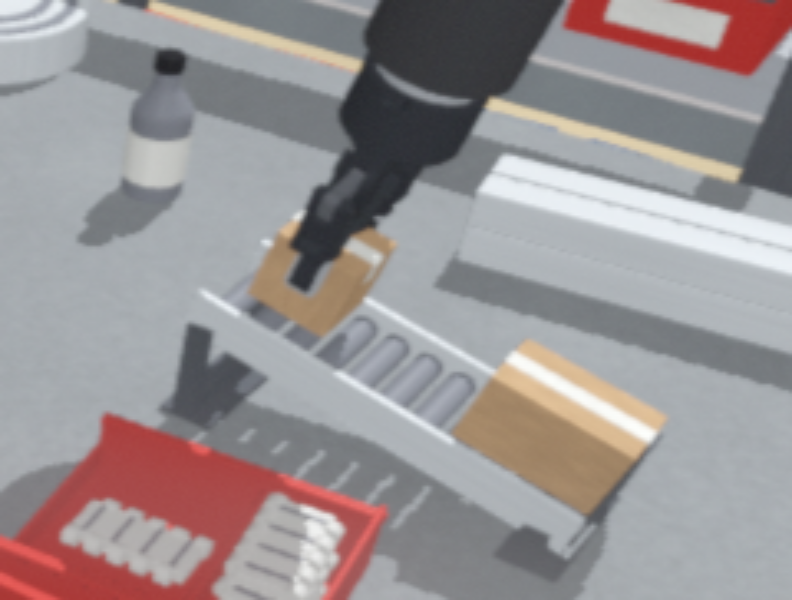

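```bash
python3 -m creep '{"delta_rot":[[0,0,0],[0,0,0],[0,0,0],[0,0,0],[0,0,0]],"linear":[[-0.5,-1,6],[-0.5,-2,12],[-0.5,-2,15.5],[-0.5,-2,15.5],[-0.5,-2,15.5]],"gripper":[0.3,0.3,0.3,0.3,0.3]}';python3 -m creep '{"delta_rot":[[0,0,0],[0,0,0],[0,0,0]],"linear":[[0,0,2],[0,0,2],[0,0,2]],"gripper":[0.3,0.3,0.3]}'
```

```text
time_s: 31.42
eef_pos: [0.62, 0.2941, 0.1125]
eef_rot: [[-0.031, -0.978, -0.204], [-1.0, 0.03, 0.008], [-0.001, 0.204, -0.979]]
ft_force: [1.5, 0.1, 2.8]
width: 0.646
time_s: 31.67
eef_pos: [0.6204, 0.2941, 0.1124]
eef_rot: [[-0.031, -0.979, -0.202], [-1.0, 0.03, 0.008], [-0.002, 0.202, -0.979]]
ft_force: [1.8, 0.1, 7.3]
width: 0.646
```

```bash
python3 -m creep '{"delta_rot":[[0,0,0],[0,0,0],[0,0,0],[0,0,0],[0,0,0],[0,0,0],[0,0,0],[0,0,0]],"linear":[[0,0,-2.5],[0,0,-2.5],[0,0,-2.5],[0,0,-2.5],[0,0,-2.5],[0,0,-10],[0,0,-25],[0,0,-50]],"gripper":[0.3,0.9,0.9,0.9,0.9,0.9,0.9,0.9]}' 
python3 -m creep '{"delta_rot":[[0,0,0],[0,0,0],[0,0,0],[0,0,0],[0,0,0],[0,0,0],[0,0,0],[0,0,0]],"linear":[[0,0,-40],[0,0,-60],[0,0,-60],[0,0,-60],[0,0,-60],[0,0,-60],[0,0,-60],[0,0,-60]],"gripper":[0.9,0.9,0.9,0.9,0.9,0.9,0.9,0.9]}' 
python3 -m creep '{"delta_rot":[[2,0,0],[4,0,0],[6,0,0],[8,0,0],[10,0,0],[12.1,0,0],[12.1,0,0],[12.1,0,0]],"linear":[[36,14,2],[72,28,5],[108,42,10],[144,56,15],[180,72,20],[196,80,25],[196,80,25],[196,80,25]],"gripper":[0.9,0.9,0.9,0.9,0.9,0.9,1,1]}' 
python3 -m creep '{"delta_rot":[[0,0,0],[0,0,0],[0,0,0],[0,0,0],[0,0,0],[0,0,0],[0,0,0],[0,0,0]],"linear":[[0,40,0],[0,80,0],[0,100,0],[0,100,0],[0,100,0],[0,100,0],[0,100,0],[0,100,0]],"gripper":[1,1,1,1,1,1,1,1]}'
python3 - <<'E'
from h import *
s=eyes.grab_frame("scene"); cv2.imwrite("pics/e1.png",s["color"]);cv2.imwrite("pics/e1c.png",cv2.resize(s["color"][120:320,360:600],None,fx=3.3,fy=3))
t=eyes.grab_frame("top"); cv2.imwrite("pics/e1t.png",t["color"])
E
```

```text
time_s: 32.33
eef_pos: [0.6283, 0.2933, 0.1567]
eef_rot: [[-0.031, -0.977, -0.21], [-1.0, 0.031, 0.005], [0.002, 0.211, -0.978]]
ft_force: [1.0, -0.7, -1.1]
width: 0.898
time_s: 33.0
eef_pos: [0.6414, 0.2931, 0.2164]
eef_rot: [[-0.031, -0.978, -0.207], [-1.0, 0.031, 0.006], [0.0, 0.207, -0.978]]
ft_force: [-0.5, -0.2, 0.3]
width: 0.895
time_s: 33.67
eef_pos: [0.5513, 0.0989, 0.2098]
eef_rot: [[-0.032, -0.999, 0.005], [-0.999, 0.032, 0.001], [-0.001, -0.005, -1.0]]
ft_force: [-0.0, 0.1, -0.2]
width: 0.996
time_s: 34.33
eef_pos: [0.4528, 0.1032, 0.2083]
eef_rot: [[-0.032, -0.999, 0.002], [-0.999, 0.032, -0.0], [0.0, -0.002, -1.0]]
ft_force: [0.4, 0.9, 0.0]
width: 0.999
```

View pics/e1.png

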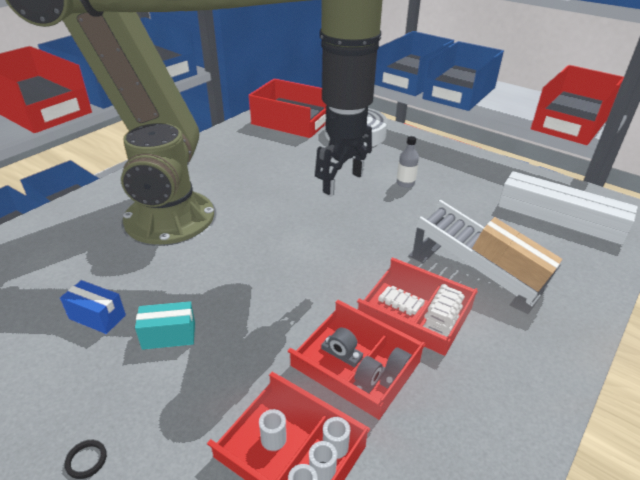

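View pics/e1c.png

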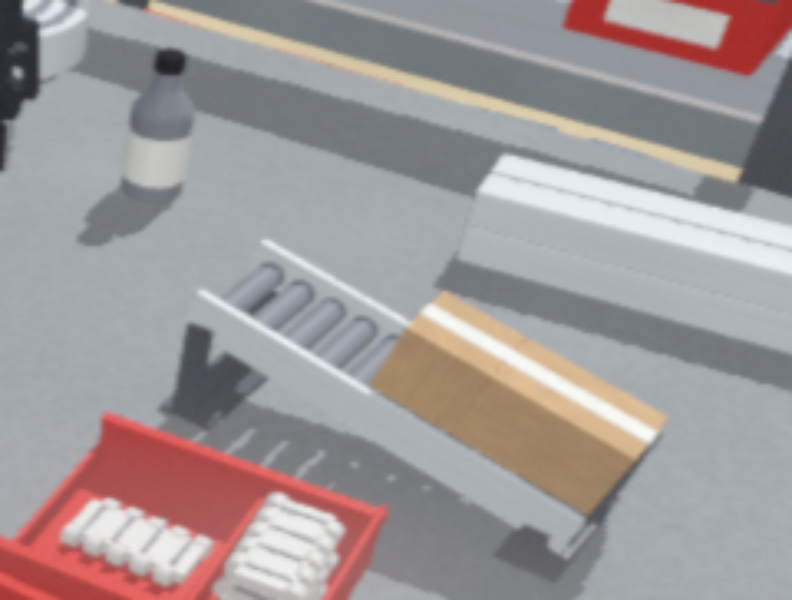

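View pics/e1t.png

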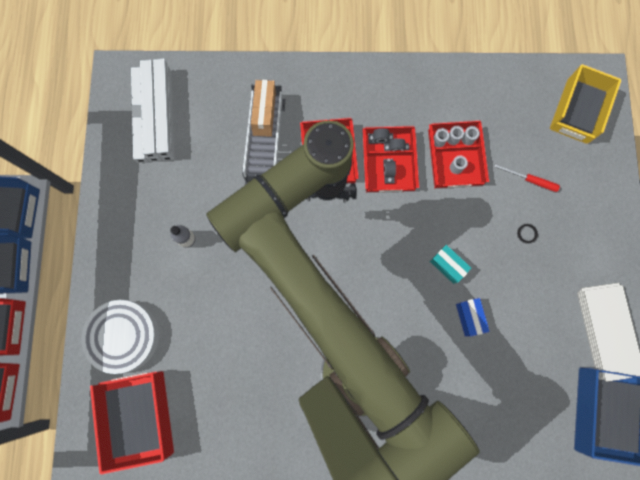

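All parts are placed: the scene view shows the two cartons end to end against the stop (~(515,255)), each part in its bay, and the bottle standing at (409,163). Handing in.

Run:
```python
from cell import workorder
print(workorder.finish_job())
```

```text
the job is handed in; nothing more can be done
None
```

The job is done and handed in at about 34 s on the robot's clock, with the arm clear of everything.

- **Spares:** I put away the belt segment, then the steel sleeve, then the bearing block. Each went into the free front bay of the bin that holds its kind, the same way up as before.
- **Cartons:** I set the long brown carton on the rollers tilted to match the slope, and it rolled down to the stop. The short one followed the same way and stopped right behind it. I did not touch the blue and turquoise look-alikes.

**Last checks:** The final pictures from both cameras show the sleeve and bearing in their bays and the two cartons end to end at the stop. In the top picture the arm hid the belt bay, but the other camera shows the belt segment lying flat there. The oil bottle is still standing. The forces I read at the end of each move stayed below 10 N.

**What disagreed:** The automatic outline fits for the belt, sleeve and bearing were poor, so I located those three by hand-picked pixels in the camera images. The two cameras also put the bins up to about 6 mm apart; I used a joint fit, and the parts landed well inside the bays. I judged the final positions from the pictures and did not measure them numerically.

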